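Fetch the junction box from behind the flux supplies

TASK

The black junction box at the back of the aluminium rack plate is needed in the soldering nest, but the flux bottle, the jar and the square tin stand in front of it. First move all three onto the dark rubber mat, then lay the junction box flat in the nest between its corner brackets (either way round), and only then put the bottle, the jar and the tin each back on the very seat of the rack it came from. Keep those three upright throughout, and do not disturb the small steel pot or the cutters.

Things in the scene. Friction and masses are not known exactly. Their poses are not given: they have to be found in the camera images.
- bottle_mid (a point): White round flux bottle with a thin nozzle, standing upright on one of the three front seats of the rack. Body 42 mm across up to 72 mm, then a shoulder and a thin nozzle; 104 mm high in all. The point is on its axis, 52 mm above its foot; z up. About 0.12 kg.
- jar_mid (a point): Round grey jar with a wide black lid, upright on one of the front seats. 46 mm across (lid 47 mm), 96 mm high; the point is on its axis, 48 mm above its foot; z up. About 0.2 kg.
- tin_mid (a point): Square plain steel tin with a small round cap, upright on one of the front seats. 40 x 40 mm, 88 mm high, with the cap (20 mm across) 100 mm; the point is on its axis, 50 mm above its foot; x and y are square to its sides, z up. About 0.18 kg.
- jbox_mid (a point): Black plastic solar junction box lying flat behind the row of three, on the rack plate: 50 mm (its x) by 84 mm (its y) by 26 mm high, with a 6 mm long, 12 mm thick stub in the middle of each short end (96 mm over all). The point is at the middle of the box, 13 mm above its underside; z up. About 0.11 kg. The backs of the three stand about 10 to 20 mm in front of it.
- rack: Fixed flat aluminium rack plate on the bench, 140 (its x) by 250 mm (its y), 6 mm thick. Origin at the centre of its underside; x points to its back (away from the robot at zero yaw), y along the row. Three seats outlined by thin dark squares of 55 mm lie at x = -36 mm, y = -62, 0 and +62 mm; bottle, jar and tin stand on them in any order. The junction box lies at about x = +25 mm.
- mat: Fixed dark rubber mat, empty, 240 mm (its x) by 130 mm (its y), 3 mm thick, with a steel stud at one corner; to the left or right of the rack. Origin at the centre of its underside, z up.
- nest_seat (a point): Fixed soldering nest beside the rack, opposite the mat: steel plate 100 (its x) by 130 mm (its y), 5 mm thick, with four L-shaped white plastic corner brackets 10 mm high around a pocket of 64 (x) by 96 mm (y). The middle of each side is open: gaps of 68 mm on the long, 40 mm on the short sides. The point is the centre of the pocket floor, on top of the plate; z up. The box goes in with its y along this y.
- pot: Bystander, to be left alone: small open steel pot, 40 mm across, 30 mm high, standing on the back of the rack beside the +y end of the junction box. Origin at the centre of its underside.
- cutters: Bystander, to be left alone: side cutters with black handles, about 105 mm long and 11 mm high, lying on the bench in front of the rack. Origin at bench height under the tool, near its joint; y along the tool.

How it is judged:
By the outcome, as a careful person would: the job done as asked, in the order asked, and still so for the second after the job is handed in, with the robot touching nothing.
It also fails if it takes over 141 s, if anything falls off the work surface, if the arm or the gripper's body presses on something with over 40 N, if the wrist force passes 120 N, or if a joint passes its speed limit or range.

ROBOT

A 6-joint arm with a two-finger parallel gripper is mounted at the origin on the work surface. World frame = base frame: x ahead of the robot, y to its left, z up, the work surface at z = 0. Lengths are in m, angles in rad, forces in N, time in s.
With the tool pointing down it reaches from about 0.25 to 0.775 m from the base axis. Payload 4 kg.
Tool frame: the origin (TCP) lies on the centre line of the jaws, within the pads' length; the fingertips stand 8 mm ahead of it and the grasp point (between the pads) lies 11 mm behind it; z points along the fingers, y is the direction in which the jaws open and shut (so a half turn about z gives the same grasp; the last joint's range is limited). The gripper opens to 94 mm and grips with 3 to 60 N. Pads are 16 mm wide; open, the fingers measure 119 mm over their backs; the gripper's body (75 mm by 177 mm) begins 78 mm behind the grasp point.
Start: joints at [-1.403, 0.087, 1.371, -0, 1.684, -0.103], TCP at [0.147, -0.53, 0.18] pointing down, gripper open.
Joint ranges: [-3.1, 3.1], [-0.76, 2.03], [0.27, 2.55], [-1.08, 4.22], [0.17, 2.65], [-2.57, 2.57]. Speed limits (rad/s): [2.79, 2.79, 3.14, 3.14, 3.14, 3.14].

INTERFACE

Orientations are given as [roll, pitch, yaw] about the fixed x, y, z axes, in that order (R = Rz(yaw) Ry(pitch) Rx(roll)).
In Python, from bench import * gives the robot as it stands.
- The arm moves only by the tool step_arm, never from a script. Its argument "steps" is a list of rows, each an object of numbers: "jaw": the opening, from 0 (shut) to 1 (fully open); "tx", "ty", "tz": the shift along the tool's x, y, z in m; "ax", "ay", "az": the turn, a rotation vector about the tool's x, y, z in rad. In form: [{"jaw": .., "tx": .., "ty": .., "tz": .., "ax": .., "ay": .., "az": ..}, ...]. A call has 1 to 8 rows; each row is the pose to reach, as a shift and turn from the pose measured when the call began, along the tool's axes at that moment; what a row does not reach only later rows make up. A row lasts 1/10 s, in which the tool goes at most 50 mm and 8.59 degrees, less where a joint would pass 70% of its speed; a pose out of reach is approached as far as the arm can. A call with a gripper value outside its range is refused whole. The fingers move at their own pace and stop on an object; the grip force is fixed at half the most. Time passes only in rows, so rows that repeat a pose let the fingers close. It gives the time, the measured TCP pose, the force and the opening at its end, in the units of the state.
- get_obs(): the state, without advancing time (a new reading comes with each control period).
- snapshot(name): name is "side" or "top"; returns (picture, depth): 420x560x3 uint8, red, green, blue; 420x560 float32, m along the optical axis (not along the pixel's ray), 0 where there is no reading.
- camera_model(name): a dict with "intrinsics" (3x3 intrinsics, pixels), "origin" and "orientation" of the camera in the world. Camera axes: x right, y down, z forward; pixel columns grow to the right and rows downward; lengths in m; the calibration is good to about 2 mm. A picture is of the moment at which its call begins. camera_model takes no time and is no camera call.
- close_job(): hands the job in, once; it reports no verdict.
Trained networks look in the newest picture that a camera, given by its name, has taken for a name from the list of things; names that differ only in an ending like _2 or _b are one class to them, and where a whole thing is asked for, a point or a joint stands for the part that bears it (a point fixed in the world has none). Each returns a list of dicts, best first, with "confidence" (0 to 1); they miss things now and then, are a little off and sometimes report something else, mostly with a low value. They report only what shows in the picture. A call takes as long as a camera call.
- silhouettes(camera, query): "pixels" (420x560 bool, what is visible of it) and "rect" ([left, top, right, bottom] in pixels, round what is visible of it).
The state is a dict: "time": time; "joint_positions": joint angles; "qvel": joint speeds; "joint_torque": joint torques, N m; "tool_pos": TCP position; "ee_rot": TCP orientation; "wrist_force": force on the tool from outside, world axes, zero at the start; "wrist_torque": the same for the moment, N m; "width": finger opening in m.
Only numpy, scipy, OpenCV 4.12 (cv2) and the standard library are available. Lean on these libraries where they do the work, as an engineer would, in place of code of your own. Each camera call takes 0.05 s, during which the arm holds its last target. There are 200 camera calls.

## Working session

There is one attempt and no reset: what is moved stays moved. The work goes in short steps, Python scripts to look and compute and a tool call to move; the robot and the scene stay as the last step left them, time stands still between calls to the robot, and variables do not carry over. Pictures are saved under pics/ and viewed, about 12 in all and at most 16, crops included, and the job is handed in when it is done.

Besides the shell and the picture viewer there is one more tool, called after ">>>" in YAML: its name, and indented under it one key for each argument. step_arm: Moves the arm, as the interface text tells. Its arguments: {"type":"object","properties":{"steps":{"type":"array"}},"required":["steps"]}

```bash
ls; mkdir -p pics; python3 - <<'E'
from bench import *
import cv2,numpy as np
for n in("top","side"):
    p,d=snapshot(n); cv2.imwrite(f"pics/{n}0.png",p[:,:,::-1]); np.save(f"{n}0.npy",d)
    m=camera_model(n); print(n,np.round(m["intrinsics"],1).tolist(),m["origin"],np.round(m["orientation"],3))
o=get_obs();print(o)
E
```

```text
pics
top [[519.4, 0.0, 276.4], [0.0, 519.4, 212.6], [0.0, 0.0, 1.0]] [0.34935901 0.02198565 1.04390245] [-2.967 -0.015 -1.564]
side [[510.4, 0.0, 288.4], [0.0, 510.4, 206.9], [0.0, 0.0, 1.0]] [0.43053847 0.70750343 0.76687015] [-2.354  0.014 -2.969]
{'time': 0.1, 'joint_positions': array([-1.40309877e+00,  8.78929871e-02,  1.37205567e+00, -4.03355137e-05,
        1.68361154e+00, -1.03110624e-01]), 'qvel': array([-0.00040373, -0.00100507, -0.00409057,  0.00130657, -0.00084301,
       -0.00158024]), 'joint_torque': array([ 2.34732819e-03, -3.41251981e+01, -3.03301156e+01,  7.19536655e-02,
        3.04047810e-02, -1.03203220e-04]), 'tool_pos': array([ 0.14701648, -0.52943353,  0.17903885]), 'ee_rot': array([-3.13963144e+00, -1.62639904e-04,  2.70803524e-01]), 'wrist_force': array([-0.21661559,  0.02316425,  0.64686884]), 'wrist_torque': array([-0.01545368, -0.01260952, -0.01052227]), 'width': 0.0935633554654315}
```

View pics/top0.png

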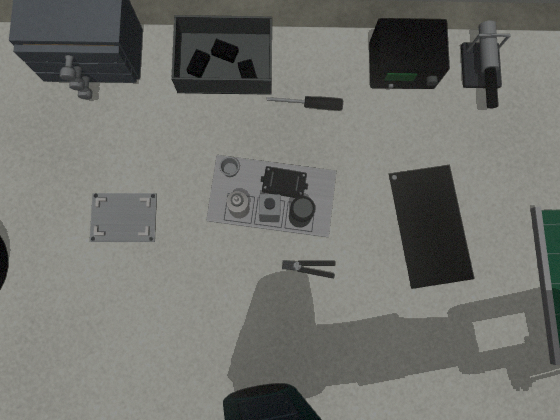

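View pics/side0.png

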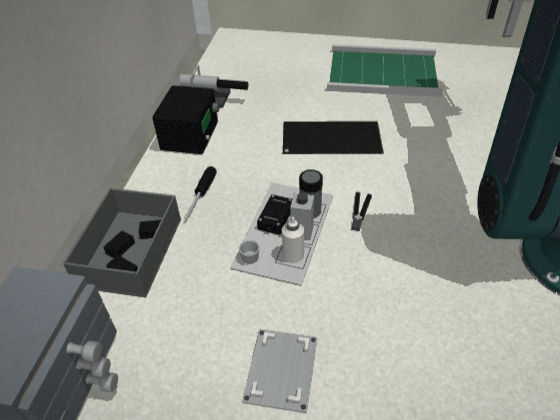

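The top view shows the nest at (124,217), the rack at (272,197) with the bottle (238,203), tin (269,207), jar (301,210), box (285,181) and pot (230,167), the cutters at (308,268), and the mat at (431,227). The side view agrees. Next I measure with the masks and depth.

```bash
cat > h.py <<'E'
from bench import *
import cv2,numpy as np
from scipy.spatial.transform import Rotation as R
np.set_printoptions(precision=4,suppress=True)
def cloud(cam,d):
    m=camera_model(cam);K=np.array(m["intrinsics"]);o=np.array(m["orientation"])
    Rm=o if o.shape==(3,3) else R.from_euler('xyz',o).as_matrix()
    v,u=np.mgrid[:420,:560]
    p=np.stack([(u-K[0,2])/K[0,0]*d,(v-K[1,2])/K[1,1]*d,d],-1)
    return p@Rm.T+np.array(m["origin"])
def see(cam,names):
    p,d=snapshot(cam);P=cloud(cam,d);out={}
    for n in names:
        r=silhouettes(cam,n)
        if r: 
            k=r[0]["pixels"]&(d>0); out[n]=(r[0]["confidence"],r[0]["rect"],P[k],k)
        else: print(cam,n,"missed")
    return p,d,P,out
def rect(X): # min-area rectangle of xy
    (c,s,a)=cv2.minAreaRect((X[:,:2]*1000).astype(np.float32)); return np.array([*c,*s,a])
E
python3 - <<'E'
from h import *
import pickle
N=["bottle_mid","jar_mid","tin_mid","jbox_mid","rack","mat","pot","cutters","nest_seat"]
for c in("top","side"):
    p,d,P,o=see(c,N)
    pickle.dump((P,o),open(c+".pkl","wb"))
    for n,(cf,r,X,k) in o.items():
        z=X[:,2]; zt=np.percentile(z,98); T=X[z>zt-.008]
        print(c,n,round(cf,2),np.array(r),len(X),"z",np.percentile(z,[2,50,98]),"topmean",T.mean(0),"rect",rect(T))
E
```

```text
top tin_mid missed
top bottle_mid 0.66 [226.4 188.  251.6 219.8] 507 z [0.0057 0.0795 0.1033] topmean [0.5408 0.0831 0.0991] rect [540.7899  84.5199  21.2877  19.4953  24.0199]
top jar_mid 0.6 [289.9 197.9 314.8 228.5] 619 z [0.0165 0.1001 0.1044] topmean [ 0.525  -0.0388  0.1008] rect [525.1663 -38.6629  41.0919  45.8236  88.5993]
top jbox_mid 0.8 [262.8 163.6 310.8 199.3] 1157 z [0.0044 0.0304 0.0344] topmean [ 0.5918 -0.0072  0.0311] rect [583.8916  -6.0248  84.054   67.8588  80.0921]
top rack 0.8 [206.7 156.  336.  233.8] 4815 z [0.0006 0.0046 0.0089] topmean [0.5668 0.0178 0.0048] rect [569.16    17.1368 251.0672 140.6982  82.8438]
top mat 0.61 [390.9 166.6 474.6 289.1] 7358 z [-0.0026  0.0013  0.0052] topmean [ 0.5085 -0.3074  0.0014] rect [ 511.4482 -307.9529  241.293   132.1848    9.2435]
top pot 0.78 [219.5 156.1 238.1 175.6] 288 z [0.0047 0.0141 0.0373] topmean [0.6202 0.1068 0.0339] rect [621.0789 104.0583  36.3569  34.3375   3.3036]
top cutters 0.89 [281.6 259.8 331.9 280. ] 475 z [0.0023 0.0092 0.0132] topmean [ 0.4231 -0.059   0.0095] rect [420.113  -57.3462 101.8546  2
[... 900 characters left out ...]
0563 0.0058] rect [569.7236  16.7927 253.572  143.033   82.5155]
side mat 0.81 [285.1 120.8 383.1 152.6] 3129 z [-0.0008  0.0025  0.0057] topmean [ 0.5098 -0.3033  0.0025] rect [ 509.7896 -306.4957  239.3256  134.599     8.6106]
side pot 0.9 [237.6 239.4 260.3 262.6] 425 z [0.0045 0.024  0.0375] topmean [0.6217 0.1035 0.0342] rect [621.6689 103.547   38.439   38.6275  24.0244]
side cutters 0.66 [350.8 194.4 373.3 231.3] 373 z [-0.0008  0.0101  0.0135] topmean [ 0.4229 -0.0541  0.0102] rect [426.0776 -55.7946 105.8574  32.8998  81.1925]
side nest_seat 0.67 [242.8 331.1 317.  415.2] 4746 z [0.0017 0.0049 0.0153] topmean [0.5205 0.3239 0.0124] rect [520.2139 318.2013  96.8457 126.4703   0.1664]
```

```bash
cat >> h.py <<'E'
def to(*targets):
    o=get_obs();p=np.array(o["tool_pos"]);A=R.from_euler('xyz',o["ee_rot"])
    print("t",o["time"],"pos",p,"rpy",np.degrees(o["ee_rot"]),"w",o["width"],"F",o["wrist_force"],"q",np.array(o["joint_positions"]))
    for x,y,z,yaw in targets:
        B=R.from_euler('xyz',[np.pi,0,np.radians(yaw)])
        print((x,y,z,yaw),"->",A.inv().apply(np.array([x,y,z])-p),(A.inv()*B).as_rotvec())
E
python3 - <<'E'
from h import *
import pickle
P,o=pickle.load(open("side.pkl","rb"));X=o["tin_mid"][2];print(X.shape)
for c in("top","side"):
    P,o=pickle.load(open(c+".pkl","rb"))
    w=P.reshape(-1,3)
    for lo,hi,n in((.085,.098,"tin body top"),(.099,.112,"cap")):
        m=(abs(w[:,0]-.5336)<.03)&(abs(w[:,1]-.0215)<.03)&(w[:,2]>lo)&(w[:,2]<hi)
        print(c,n,m.sum(),rect(w[m]))
to((.526,-.039,.18,82.8),(.526,-.039,.049,82.8))
E
```

```text
(794, 3)
top tin body top 365 [532.9933  21.3441  39.8664  39.3818   0.7218]
top cap 97 [533.684   21.9278  18.3235  19.8046  40.89  ]
side tin body top 287 [533.4125  23.3255  42.3185  40.4687  89.8749]
side cap 92 [533.3323  23.2724  20.6319  20.1912  58.0714]
t 1.1 pos [ 0.1471 -0.53    0.1801] rpy [179.9955   0.0022  15.5155] w 0.0939925516516624 F [-0.438   0.1993 -0.4176] q [-1.4031  0.0872  1.3707 -0.      1.6836 -0.1031]
(0.526, -0.039, 0.18, 82.8) -> [ 0.4964 -0.3717  0.    ] [ 0.      0.0001 -1.1743]
(0.526, -0.039, 0.049, 82.8) -> [ 0.4964 -0.3718  0.131 ] [ 0.      0.0001 -1.1743]
```

>>> step_arm:
  steps:
    - {"jaw": 1, "tx": 0.496, "ty": -0.372, "tz": 0, "az": -1.174}
    - {"jaw": 1, "tx": 0.496, "ty": -0.372, "tz": 0, "az": -1.174}
    - {"jaw": 1, "tx": 0.496, "ty": -0.372, "tz": 0, "az": -1.174}
    - {"jaw": 1, "tx": 0.496, "ty": -0.372, "tz": 0, "az": -1.174}
    - {"jaw": 1, "tx": 0.496, "ty": -0.372, "tz": 0, "az": -1.174}
    - {"jaw": 1, "tx": 0.496, "ty": -0.372, "tz": 0, "az": -1.174}
    - {"jaw": 1, "tx": 0.496, "ty": -0.372, "tz": 0, "az": -1.174}
    - {"jaw": 1, "tx": 0.496, "ty": -0.372, "tz": 0, "az": -1.174}

```text
invalid input
```

```bash
python3 -c "
from h import *
to((.526,-.039,.18,82.8),(.526,-.039,.05,82.8))"
```

```text
t 1.1 pos [ 0.1471 -0.53    0.1801] rpy [179.9955   0.0022  15.5155] w 0.0939925516516624 F [-0.438   0.1993 -0.4176] q [-1.4031  0.0872  1.3707 -0.      1.6836 -0.1031]
(0.526, -0.039, 0.18, 82.8) -> [ 0.4964 -0.3717  0.    ] [ 0.      0.0001 -1.1743]
(0.526, -0.039, 0.05, 82.8) -> [ 0.4964 -0.3717  0.13  ] [ 0.      0.0001 -1.1743]
```

Probably every key is required, so I'll send all seven.

>>> step_arm:
  steps:
    - {"jaw": 1, "tx": 0.496, "ty": -0.372, "tz": 0, "ax": 0, "ay": 0, "az": -1.174}
    - {"jaw": 1, "tx": 0.496, "ty": -0.372, "tz": 0, "ax": 0, "ay": 0, "az": -1.174}
    - {"jaw": 1, "tx": 0.496, "ty": -0.372, "tz": 0, "ax": 0, "ay": 0, "az": -1.174}
    - {"jaw": 1, "tx": 0.496, "ty": -0.372, "tz": 0, "ax": 0, "ay": 0, "az": -1.174}
    - {"jaw": 1, "tx": 0.496, "ty": -0.372, "tz": 0, "ax": 0, "ay": 0, "az": -1.174}
    - {"jaw": 1, "tx": 0.496, "ty": -0.372, "tz": 0, "ax": 0, "ay": 0, "az": -1.174}
    - {"jaw": 1, "tx": 0.496, "ty": -0.372, "tz": 0, "ax": 0, "ay": 0, "az": -1.174}
    - {"jaw": 1, "tx": 0.496, "ty": -0.372, "tz": 0, "ax": 0, "ay": 0, "az": -1.174}

```text
time: 1.9
tool_pos: [0.3922, -0.2114, 0.1804]
ee_rot: [3.14, 0.001, 1.45]
wrist_force: [0.4, 0.1, -0.0]
width: 0.0936
```

```bash
python3 -c "
from h import *
to((.526,-.039,.18,82.8),(.526,-.039,.05,82.8))"
```

```text
t 1.9 pos [ 0.3922 -0.2114  0.1804] rpy [179.9364   0.0409  83.0808] w 0.09355698436067347 F [ 0.4144  0.0511 -0.0345] q [-0.6217 -0.1494  1.6002 -0.0001  1.6895 -0.5009]
(0.526, -0.039, 0.18, 82.8) -> [0.1873 0.1121 0.0004] [0.0011 0.0007 0.0049]
(0.526, -0.039, 0.05, 82.8) -> [0.1874 0.1119 0.1304] [0.0011 0.0007 0.0049]
```

>>> step_arm:
  steps:
    - {"jaw": 1, "tx": 0.187, "ty": 0.112, "tz": 0, "ax": 0, "ay": 0, "az": 0.005}
    - {"jaw": 1, "tx": 0.187, "ty": 0.112, "tz": 0, "ax": 0, "ay": 0, "az": 0.005}
    - {"jaw": 1, "tx": 0.187, "ty": 0.112, "tz": 0, "ax": 0, "ay": 0, "az": 0.005}
    - {"jaw": 1, "tx": 0.187, "ty": 0.112, "tz": 0, "ax": 0, "ay": 0, "az": 0.005}
    - {"jaw": 1, "tx": 0.187, "ty": 0.112, "tz": 0, "ax": 0, "ay": 0, "az": 0.005}
    - {"jaw": 1, "tx": 0.187, "ty": 0.112, "tz": 0, "ax": 0, "ay": 0, "az": 0.005}
    - {"jaw": 1, "tx": 0.187, "ty": 0.112, "tz": 0, "ax": 0, "ay": 0, "az": 0.005}
    - {"jaw": 1, "tx": 0.187, "ty": 0.112, "tz": 0.04, "ax": 0, "ay": 0, "az": 0.005}

```text
time: 2.7
tool_pos: [0.5297, -0.0411, 0.1465]
ee_rot: [3.127, 0.002, 1.444]
wrist_force: [1.0, -0.6, -0.7]
width: 0.094
```

```bash
python3 - <<'E'
from h import *
p,d,P,o=see("top",[]);cv2.imwrite("pics/t1.png",cv2.resize(p[100:330,150:500,::-1],None,fx=2,fy=2))
to((.526,-.039,.05,82.8))
E
```

```text
t 2.75 pos [ 0.5225 -0.0401  0.1344] rpy [-179.6346    0.0556   82.6976] w 0.09414884537707548 F [-2.6553  0.1206 -6.8561] q [-0.1838  0.0483  1.5025 -0.0013  1.5971 -0.0564]
(0.526, -0.039, 0.05, 82.8) -> [0.0016 0.0039 0.0844] [-0.0064  0.001  -0.0018]
```

>>> step_arm:
  steps:
    - {"jaw": 1, "tx": 0.0015, "ty": 0.004, "tz": 0.03, "ax": -0.006, "ay": 0, "az": 0}
    - {"jaw": 1, "tx": 0.0015, "ty": 0.004, "tz": 0.06, "ax": -0.006, "ay": 0, "az": 0}
    - {"jaw": 1, "tx": 0.0015, "ty": 0.004, "tz": 0.084, "ax": -0.006, "ay": 0, "az": 0}
    - {"jaw": 1, "tx": 0.0015, "ty": 0.004, "tz": 0.084, "ax": -0.006, "ay": 0, "az": 0}
    - {"jaw": 0.3, "tx": 0.0015, "ty": 0.004, "tz": 0.084, "ax": -0.006, "ay": 0, "az": 0}
    - {"jaw": 0.3, "tx": 0.0015, "ty": 0.004, "tz": 0.084, "ax": -0.006, "ay": 0, "az": 0}
    - {"jaw": 0.3, "tx": 0.0015, "ty": 0.004, "tz": 0.084, "ax": -0.006, "ay": 0, "az": 0}
    - {"jaw": 0.3, "tx": 0.0015, "ty": 0.004, "tz": 0.084, "ax": -0.006, "ay": 0, "az": 0}

```text
time: 3.55
tool_pos: [0.5271, -0.0394, 0.0519]
ee_rot: [3.139, 0.001, 1.443]
wrist_force: [-0.5, -0.7, 0.4]
width: 0.065
```

```bash
python3 - <<'E'
from h import *
to((.526,-.039,.05,82.8))
E
```

```text
t 3.55 pos [ 0.5271 -0.0394  0.0519] rpy [179.87     0.0654  82.6932] w 0.06498212367516373 F [-0.5208 -0.736   0.4412] q [-0.1811  0.0993  1.6157 -0.001   1.4243 -0.0535]
(0.526, -0.039, 0.05, 82.8) -> [ 0.0002 -0.0011  0.0019] [ 0.0023  0.0011 -0.0019]
```

>>> step_arm:
  steps:
    - {"jaw": 0, "tx": 0, "ty": -0.001, "tz": 0, "ax": 0, "ay": 0, "az": 0}
    - {"jaw": 0, "tx": 0, "ty": -0.001, "tz": 0, "ax": 0, "ay": 0, "az": 0}
    - {"jaw": 0, "tx": 0, "ty": -0.001, "tz": 0, "ax": 0, "ay": 0, "az": 0}
    - {"jaw": 0, "tx": 0, "ty": -0.001, "tz": 0, "ax": 0, "ay": 0, "az": 0}
    - {"jaw": 0, "tx": 0, "ty": -0.001, "tz": 0, "ax": 0, "ay": 0, "az": 0}
    - {"jaw": 0, "tx": 0, "ty": -0.001, "tz": -0.02, "ax": 0, "ay": 0, "az": 0}
    - {"jaw": 0, "tx": 0, "ty": -0.001, "tz": -0.045, "ax": 0, "ay": 0, "az": 0}
    - {"jaw": 0, "tx": 0, "ty": -0.001, "tz": -0.06, "ax": 0, "ay": 0, "az": 0}

```text
time: 4.35
tool_pos: [0.5261, -0.0392, 0.1127]
ee_rot: [3.139, 0.001, 1.443]
wrist_force: [0.9, 0.7, -1.8]
width: 0.0465
```

```bash
python3 - <<'E'
from h import *
a=np.radians(9);M=np.array([.511,-.307])
for s in(-.075,0,.075): print(M+s*np.array([np.cos(a),np.sin(a)]))
to((.437,-.319,.11,60),(.511,-.307,.11,60),(.585,-.295,.11,60))
E
```

```text
[ 0.4369 -0.3187]
[ 0.511 -0.307]
[ 0.5851 -0.2953]
t 4.35 pos [ 0.5261 -0.0392  0.1127] rpy [179.8498   0.0661  82.6927] w 0.046461739646056884 F [ 0.9339  0.7097 -1.7647] q [-0.1811  0.0583  1.5354 -0.001   1.5452 -0.0535]
(0.437, -0.319, 0.11, 60) -> [-0.2889 -0.0528  0.0029] [0.0028 0.0006 0.3961]
(0.511, -0.307, 0.11, 60) -> [-0.2676  0.0191  0.0031] [0.0028 0.0006 0.3961]
(0.585, -0.295, 0.11, 60) -> [-0.2463  0.091   0.0032] [0.0028 0.0006 0.3961]
```

>>> step_arm:
  steps:
    - {"jaw": 0, "tx": -0.02, "ty": 0.007, "tz": 0, "ax": 0, "ay": 0, "az": 0.03}
    - {"jaw": 0, "tx": -0.05, "ty": 0.019, "tz": 0, "ax": 0, "ay": 0, "az": 0.08}
    - {"jaw": 0, "tx": -0.09, "ty": 0.033, "tz": 0, "ax": 0, "ay": 0, "az": 0.15}
    - {"jaw": 0, "tx": -0.13, "ty": 0.048, "tz": 0, "ax": 0, "ay": 0, "az": 0.21}
    - {"jaw": 0, "tx": -0.17, "ty": 0.063, "tz": 0, "ax": 0, "ay": 0, "az": 0.27}
    - {"jaw": 0, "tx": -0.21, "ty": 0.078, "tz": 0, "ax": 0, "ay": 0, "az": 0.34}
    - {"jaw": 0, "tx": -0.235, "ty": 0.087, "tz": 0, "ax": 0, "ay": 0, "az": 0.38}
    - {"jaw": 0, "tx": -0.246, "ty": 0.091, "tz": 0, "ax": 0, "ay": 0, "az": 0.396}

```text
time: 5.15
tool_pos: [0.5845, -0.2973, 0.1115]
ee_rot: [3.141, 0.001, 1.044]
wrist_force: [-0.1, 0.8, -1.3]
width: 0.0465
```

```bash
python3 - <<'E'
from h import *
p,d,P,o=see("side",[]);cv2.imwrite("pics/s1.png",p[60:330,150:480,::-1])
to((.585,-.295,.05,60))
E
```

```text
t 5.2 pos [ 0.5846 -0.2978  0.1116] rpy [179.912    0.0627  59.7855] w 0.046542551463009965 F [ 0.1535 -0.9875 -1.852 ] q [-0.5569  0.3427  1.2024 -0.001   1.5949 -0.0295]
(0.585, -0.295, 0.05, 60) -> [ 0.0027 -0.0012  0.0616] [ 0.0015  0.0011 -0.0037]
```

View pics/s1.png

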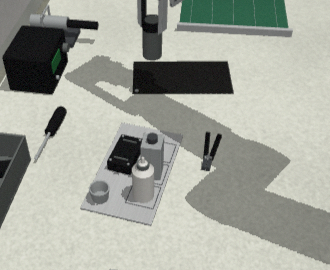

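The crop shows the jar held upright at about (152,38), above the far end of the mat, with the bottle and tin still on the rack. I'll lower and release.

>>> step_arm:
  steps:
    - {"jaw": 0, "tx": 0.002, "ty": -0.001, "tz": 0.03, "ax": 0, "ay": 0, "az": 0}
    - {"jaw": 0, "tx": 0.002, "ty": -0.001, "tz": 0.05, "ax": 0, "ay": 0, "az": 0}
    - {"jaw": 0, "tx": 0.002, "ty": -0.001, "tz": 0.058, "ax": 0, "ay": 0, "az": 0}
    - {"jaw": 0, "tx": 0.002, "ty": -0.001, "tz": 0.062, "ax": 0, "ay": 0, "az": 0}
    - {"jaw": 0, "tx": 0.002, "ty": -0.001, "tz": 0.062, "ax": 0, "ay": 0, "az": 0}

```text
time: 5.7
tool_pos: [0.5854, -0.295, 0.0504]
ee_rot: [3.139, 0.001, 1.045]
wrist_force: [1.2, 1.0, -1.6]
width: 0.0466
```

```bash
python3 - <<'E'
from h import *
to((.585,-.295,.05,60),(.585,-.295,.17,60))
E
```

```text
t 5.7 pos [ 0.5854 -0.295   0.0504] rpy [179.8381   0.053   59.8552] w 0.046618243122904204 F [ 1.2311  1.0103 -1.6015] q [-0.5528  0.3716  1.2877 -0.0009  1.4795 -0.0266]
(0.585, -0.295, 0.05, 60) -> [-0.0002 -0.0003  0.0004] [ 0.0028  0.0009 -0.0025]
(0.585, -0.295, 0.17, 60) -> [-0.0003  0.     -0.1196] [ 0.0028  0.0009 -0.0025]
```

>>> step_arm:
  steps:
    - {"jaw": 0, "tx": 0, "ty": 0, "tz": 0.0015, "ax": 0, "ay": 0, "az": 0}
    - {"jaw": 0, "tx": 0, "ty": 0, "tz": 0.0018, "ax": 0, "ay": 0, "az": 0}
    - {"jaw": 0.85, "tx": 0, "ty": 0, "tz": 0.0015, "ax": 0, "ay": 0, "az": 0}
    - {"jaw": 0.85, "tx": 0, "ty": 0, "tz": 0.0015, "ax": 0, "ay": 0, "az": 0}
    - {"jaw": 0.85, "tx": 0, "ty": 0, "tz": 0.0015, "ax": 0, "ay": 0, "az": 0}
    - {"jaw": 0.85, "tx": 0, "ty": 0, "tz": 0.0015, "ax": 0, "ay": 0, "az": 0}
    - {"jaw": 0.85, "tx": 0, "ty": 0, "tz": -0.02, "ax": 0, "ay": 0, "az": 0}
    - {"jaw": 0.85, "tx": 0, "ty": 0, "tz": -0.06, "ax": 0, "ay": 0, "az": 0}

```text
time: 6.5
tool_pos: [0.5828, -0.2934, 0.1065]
ee_rot: [-3.135, 0.001, 1.045]
wrist_force: [0.4, -0.4, -1.1]
width: 0.08
```

```bash
python3 - <<'E'
from h import *
to((.585,-.295,.16,60),(.5335,.0225,.16,89.5))
E
```

```text
t 6.5 pos [ 0.5828 -0.2934  0.1065] rpy [-179.6333    0.0376   59.8463] w 0.08001300775855794 F [ 0.3874 -0.419  -1.1247] q [-0.5528  0.3434  1.2118 -0.0008  1.5928 -0.0266]
(0.585, -0.295, 0.16, 60) -> [-0.0003  0.0023 -0.0535] [-0.0064  0.0006 -0.0027]
(0.5335, 0.0225, 0.16, 89.5) -> [ 0.2484 -0.2017 -0.0524] [-0.0064 -0.001  -0.5176]
```

>>> step_arm:
  steps:
    - {"jaw": 1, "tx": 0, "ty": 0.002, "tz": -0.05, "ax": -0.006, "ay": 0, "az": 0}
    - {"jaw": 1, "tx": 0.02, "ty": -0.016, "tz": -0.053, "ax": -0.006, "ay": 0, "az": -0.1}
    - {"jaw": 1, "tx": 0.248, "ty": -0.202, "tz": -0.053, "ax": -0.006, "ay": 0, "az": -0.518}
    - {"jaw": 1, "tx": 0.248, "ty": -0.202, "tz": -0.053, "ax": -0.006, "ay": 0, "az": -0.518}
    - {"jaw": 1, "tx": 0.248, "ty": -0.202, "tz": -0.053, "ax": -0.006, "ay": 0, "az": -0.518}
    - {"jaw": 1, "tx": 0.248, "ty": -0.202, "tz": -0.053, "ax": -0.006, "ay": 0, "az": -0.518}
    - {"jaw": 1, "tx": 0.248, "ty": -0.202, "tz": -0.053, "ax": -0.006, "ay": 0, "az": -0.518}
    - {"jaw": 1, "tx": 0.248, "ty": -0.202, "tz": -0.053, "ax": -0.006, "ay": 0, "az": -0.518}

```text
time: 7.3
tool_pos: [0.5324, 0.0245, 0.161]
ee_rot: [3.141, -0.001, 1.563]
wrist_force: [-0.4, -0.2, 0.5]
width: 0.094
```

```bash
python3 - <<'E'
from h import *
to((.5335,.0225,.051,89.5))
E
```

```text
t 7.3 pos [0.5324 0.0245 0.161 ] rpy [179.9505  -0.078   89.552 ] w 0.0940456252706737 F [-0.3556 -0.2243  0.5361] q [-0.0614  0.053   1.4446  0.0014  1.6432 -0.0535]
(0.5335, 0.0225, 0.051, 89.5) -> [-0.0021  0.001   0.11  ] [ 0.0009 -0.0014  0.0009]
```

>>> step_arm:
  steps:
    - {"jaw": 1, "tx": -0.002, "ty": 0.001, "tz": 0.04, "ax": 0, "ay": 0, "az": 0}
    - {"jaw": 1, "tx": -0.002, "ty": 0.001, "tz": 0.08, "ax": 0, "ay": 0, "az": 0}
    - {"jaw": 1, "tx": -0.002, "ty": 0.001, "tz": 0.11, "ax": 0, "ay": 0, "az": 0}
    - {"jaw": 0, "tx": -0.002, "ty": 0.001, "tz": 0.11, "ax": 0, "ay": 0, "az": 0}
    - {"jaw": 0, "tx": -0.002, "ty": 0.001, "tz": 0.11, "ax": 0, "ay": 0, "az": 0}
    - {"jaw": 0, "tx": -0.002, "ty": 0.001, "tz": 0.11, "ax": 0, "ay": 0, "az": 0}
    - {"jaw": 0, "tx": -0.002, "ty": 0.001, "tz": 0.11, "ax": 0, "ay": 0, "az": 0}
    - {"jaw": 0, "tx": -0.002, "ty": 0.001, "tz": 0.11, "ax": 0, "ay": 0, "az": 0}

```text
time: 8.1
tool_pos: [0.5348, 0.0224, 0.053]
ee_rot: [3.137, -0.001, 1.563]
wrist_force: [-0.7, 0.5, 0.2]
width: 0.0571
```

>>> step_arm:
  steps:
    - {"jaw": 0, "tx": 0, "ty": 0, "tz": 0, "ax": 0, "ay": 0, "az": 0}
    - {"jaw": 0, "tx": 0, "ty": 0, "tz": 0, "ax": 0, "ay": 0, "az": 0}
    - {"jaw": 0, "tx": 0, "ty": 0, "tz": 0, "ax": 0, "ay": 0, "az": 0}
    - {"jaw": 0, "tx": 0, "ty": 0, "tz": 0, "ax": 0, "ay": 0, "az": 0}
    - {"jaw": 0, "tx": 0, "ty": 0, "tz": -0.02, "ax": 0, "ay": 0, "az": 0}
    - {"jaw": 0, "tx": 0, "ty": 0, "tz": -0.045, "ax": 0, "ay": 0, "az": 0}
    - {"jaw": 0, "tx": 0, "ty": 0, "tz": -0.06, "ax": 0, "ay": 0, "az": 0}

```text
time: 8.8
tool_pos: [0.5349, 0.0224, 0.114]
ee_rot: [3.136, -0.001, 1.563]
wrist_force: [0.3, -0.4, -1.5]
width: 0.0397
```

```bash
python3 - <<'E'
from h import *
to((.511,-.307,.11,60))
E
```

```text
t 8.8 pos [0.5349 0.0224 0.114 ] rpy [179.6988  -0.0675  89.5415] w 0.03973187110725761 F [ 0.3299 -0.3616 -1.5434] q [-0.0651  0.0726  1.5175  0.0015  1.5463 -0.0572]
(0.511, -0.307, 0.11, 60) -> [-0.3296 -0.0213  0.0035] [ 0.0048 -0.0025  0.5156]
```

>>> step_arm:
  steps:
    - {"jaw": 0, "tx": -0.025, "ty": -0.002, "tz": 0, "ax": 0.005, "ay": 0, "az": 0.04}
    - {"jaw": 0, "tx": -0.065, "ty": -0.004, "tz": 0, "ax": 0.005, "ay": 0, "az": 0.1}
    - {"jaw": 0, "tx": -0.11, "ty": -0.007, "tz": 0, "ax": 0.005, "ay": 0, "az": 0.17}
    - {"jaw": 0, "tx": -0.157, "ty": -0.01, "tz": 0, "ax": 0.005, "ay": 0, "az": 0.24}
    - {"jaw": 0, "tx": -0.205, "ty": -0.013, "tz": 0, "ax": 0.005, "ay": 0, "az": 0.32}
    - {"jaw": 0, "tx": -0.252, "ty": -0.016, "tz": 0, "ax": 0.005, "ay": 0, "az": 0.39}
    - {"jaw": 0, "tx": -0.298, "ty": -0.019, "tz": 0, "ax": 0.005, "ay": 0, "az": 0.46}
    - {"jaw": 0, "tx": -0.33, "ty": -0.021, "tz": 0, "ax": 0.005, "ay": 0, "az": 0.515}

```text
time: 9.6
tool_pos: [0.5101, -0.3103, 0.1127]
ee_rot: [-3.14, -0.002, 1.043]
wrist_force: [1.0, 0.5, -1.1]
width: 0.0398
```

```bash
python3 - <<'E'
from h import *
p,d,P,o=see("top",["jar_mid"])
if o: X=o["jar_mid"][2];T=X[X[:,2]>.08];print(o["jar_mid"][:2],rect(T))
to((.511,-.307,.0515,60))
E
```

```text
(0.77, [414.5, 165.9, 452.6, 199.4]) [ 584.351  -294.92     45.6082   46.1028   22.1353]
t 9.7 pos [ 0.5099 -0.3116  0.1122] rpy [-179.8909   -0.0489   59.6814] w 0.03964105385209469 F [-0.0942  0.0563 -1.5459] q [-0.6439  0.216   1.3592  0.0006  1.5684 -0.1147]
(0.511, -0.307, 0.0515, 60) -> [ 0.0045 -0.0012  0.0608] [-0.0019 -0.0009 -0.0056]
```

Jar stands at (0.584, -0.295) as planned. I'll lower the tin and release it.

>>> step_arm:
  steps:
    - {"jaw": 0, "tx": 0.004, "ty": -0.001, "tz": 0.03, "ax": 0, "ay": 0, "az": 0}
    - {"jaw": 0, "tx": 0.004, "ty": -0.001, "tz": 0.05, "ax": 0, "ay": 0, "az": 0}
    - {"jaw": 0, "tx": 0.004, "ty": -0.001, "tz": 0.058, "ax": 0, "ay": 0, "az": 0}
    - {"jaw": 0, "tx": 0.004, "ty": -0.001, "tz": 0.061, "ax": 0, "ay": 0, "az": 0}
    - {"jaw": 0, "tx": 0.004, "ty": -0.001, "tz": 0.062, "ax": 0, "ay": 0, "az": 0}
    - {"jaw": 0, "tx": 0.004, "ty": -0.001, "tz": 0.062, "ax": 0, "ay": 0, "az": 0}

```text
time: 10.3
tool_pos: [0.5117, -0.3075, 0.051]
ee_rot: [-3.142, -0.001, 1.042]
wrist_force: [0.2, 0.1, -0.9]
width: 0.0397
```

>>> step_arm:
  steps:
    - {"jaw": 0, "tx": 0, "ty": 0, "tz": 0.001, "ax": 0, "ay": 0, "az": 0}
    - {"jaw": 0, "tx": 0, "ty": 0, "tz": 0.001, "ax": 0, "ay": 0, "az": 0}

```text
time: 10.5
tool_pos: [0.5123, -0.3078, 0.0507]
ee_rot: [3.14, -0.001, 1.043]
wrist_force: [1.0, -0.3, -0.0]
width: 0.0398
```

>>> step_arm:
  steps:
    - {"jaw": 0.75, "tx": 0, "ty": 0, "tz": 0, "ax": 0, "ay": 0, "az": 0}
    - {"jaw": 0.75, "tx": 0, "ty": 0, "tz": 0, "ax": 0, "ay": 0, "az": 0}
    - {"jaw": 0.75, "tx": 0, "ty": 0, "tz": 0, "ax": 0, "ay": 0, "az": 0}
    - {"jaw": 0.75, "tx": 0, "ty": 0, "tz": 0, "ax": 0, "ay": 0, "az": 0}
    - {"jaw": 0.75, "tx": 0, "ty": 0, "tz": -0.02, "ax": 0, "ay": 0, "az": 0}
    - {"jaw": 0.75, "tx": 0, "ty": 0, "tz": -0.06, "ax": 0, "ay": 0, "az": 0}
    - {"jaw": 0.75, "tx": 0, "ty": 0, "tz": -0.1, "ax": 0, "ay": 0, "az": 0}
    - {"jaw": 0.75, "tx": 0, "ty": 0, "tz": -0.11, "ax": 0, "ay": 0, "az": 0}

```text
time: 11.3
tool_pos: [0.5144, -0.3094, 0.1669]
ee_rot: [3.13, 0.0, 1.043]
wrist_force: [-0.1, 0.0, 1.0]
width: 0.0708
```

```bash
python3 - <<'E'
from h import *
to((.541,.0845,.16,82.8),(.541,.0845,.05,82.8))
E
```

```text
t 11.3 pos [ 0.5144 -0.3094  0.1669] rpy [179.319    0.0156  59.7351] w 0.07075536063724275 F [-0.1     0.0423  0.9613] q [-0.6366  0.1922  1.279   0.001   1.6586 -0.1083]
(0.541, 0.0845, 0.16, 82.8) -> [ 0.3536 -0.1756  0.0047] [ 0.0117  0.0027 -0.4026]
(0.541, 0.0845, 0.05, 82.8) -> [ 0.3536 -0.1769  0.1147] [ 0.0117  0.0027 -0.4026]
```

>>> step_arm:
  steps:
    - {"jaw": 1, "tx": 0.354, "ty": -0.176, "tz": 0.005, "ax": 0.012, "ay": 0, "az": -0.403}
    - {"jaw": 1, "tx": 0.354, "ty": -0.176, "tz": 0.005, "ax": 0.012, "ay": 0, "az": -0.403}
    - {"jaw": 1, "tx": 0.354, "ty": -0.176, "tz": 0.005, "ax": 0.012, "ay": 0, "az": -0.403}
    - {"jaw": 1, "tx": 0.354, "ty": -0.176, "tz": 0.005, "ax": 0.012, "ay": 0, "az": -0.403}
    - {"jaw": 1, "tx": 0.354, "ty": -0.176, "tz": 0.005, "ax": 0.012, "ay": 0, "az": -0.403}
    - {"jaw": 1, "tx": 0.354, "ty": -0.176, "tz": 0.005, "ax": 0.012, "ay": 0, "az": -0.403}
    - {"jaw": 1, "tx": 0.354, "ty": -0.176, "tz": 0.005, "ax": 0.012, "ay": 0, "az": -0.403}
    - {"jaw": 1, "tx": 0.354, "ty": -0.176, "tz": 0.005, "ax": 0.012, "ay": 0, "az": -0.403}

```text
time: 12.1
tool_pos: [0.5402, 0.0874, 0.1588]
ee_rot: [-3.14, 0.002, 1.446]
wrist_force: [1.4, 0.3, 0.6]
width: 0.094
```

>>> step_arm:
  steps:
    - {"jaw": 1, "tx": 0, "ty": 0, "tz": 0, "ax": 0, "ay": 0, "az": 0}

```text
time: 12.2
tool_pos: [0.5395, 0.0924, 0.1578]
ee_rot: [-3.138, 0.001, 1.453]
wrist_force: [-0.2, -0.4, -0.1]
width: 0.0942
```

```bash
python3 - <<'E'
from h import *
to((.541,.0845,.16,82.8),(.541,.0845,.05,82.8))
E
```

```text
t 12.2 pos [0.5395 0.0924 0.1578] rpy [-179.8046    0.0364   83.2657] w 0.09421328419538168 F [-0.1799 -0.3738 -0.1465] q [ 0.066   0.0895  1.4122 -0.      1.6433  0.1836]
(0.541, 0.0845, 0.16, 82.8) -> [-0.0077  0.0024 -0.0022] [-0.0034  0.0006  0.0081]
(0.541, 0.0845, 0.05, 82.8) -> [-0.0076  0.0028  0.1078] [-0.0034  0.0006  0.0081]
```

>>> step_arm:
  steps:
    - {"jaw": 1, "tx": -0.0076, "ty": 0.0025, "tz": 0.02, "ax": 0, "ay": 0, "az": 0.008}
    - {"jaw": 1, "tx": -0.0076, "ty": 0.0025, "tz": 0.06, "ax": 0, "ay": 0, "az": 0.008}
    - {"jaw": 1, "tx": -0.0076, "ty": 0.0025, "tz": 0.107, "ax": 0, "ay": 0, "az": 0.008}
    - {"jaw": 0, "tx": -0.0076, "ty": 0.0025, "tz": 0.107, "ax": 0, "ay": 0, "az": 0.008}
    - {"jaw": 0, "tx": -0.0076, "ty": 0.0025, "tz": 0.107, "ax": 0, "ay": 0, "az": 0.008}
    - {"jaw": 0, "tx": -0.0076, "ty": 0.0025, "tz": 0.107, "ax": 0, "ay": 0, "az": 0.008}
    - {"jaw": 0, "tx": -0.0076, "ty": 0.0025, "tz": 0.107, "ax": 0, "ay": 0, "az": 0.008}
    - {"jaw": 0, "tx": -0.0076, "ty": 0.0025, "tz": 0.107, "ax": 0, "ay": 0, "az": 0.008}

```text
time: 13.0
tool_pos: [0.5425, 0.0845, 0.0534]
ee_rot: [3.14, -0.0, 1.445]
wrist_force: [-0.0, -0.9, 0.8]
width: 0.0575
```

>>> step_arm:
  steps:
    - {"jaw": 0, "tx": 0, "ty": 0, "tz": 0, "ax": 0, "ay": 0, "az": 0}
    - {"jaw": 0, "tx": 0, "ty": 0, "tz": 0, "ax": 0, "ay": 0, "az": 0}
    - {"jaw": 0, "tx": 0, "ty": 0, "tz": 0, "ax": 0, "ay": 0, "az": 0}
    - {"jaw": 0, "tx": 0, "ty": 0, "tz": 0, "ax": 0, "ay": 0, "az": 0}
    - {"jaw": 0, "tx": 0, "ty": 0, "tz": -0.02, "ax": 0, "ay": 0, "az": 0}
    - {"jaw": 0, "tx": 0, "ty": 0, "tz": -0.045, "ax": 0, "ay": 0, "az": 0}
    - {"jaw": 0, "tx": 0, "ty": 0, "tz": -0.06, "ax": 0, "ay": 0, "az": 0}

```text
time: 13.7
tool_pos: [0.5432, 0.0846, 0.1153]
ee_rot: [3.138, -0.001, 1.445]
wrist_force: [0.1, -0.8, 0.1]
width: 0.0022
```

```bash
python3 - <<'E'
from h import *
to((.437,-.319,.11,60))
E
```

```text
t 13.7 pos [0.5432 0.0846 0.1153] rpy [179.7879  -0.0304  82.8013] w 0.0022100121123590916 F [ 0.0872 -0.7718  0.1129] q [ 0.0514  0.1051  1.4797 -0.0001  1.553   0.177 ]
(0.437, -0.319, 0.11, 60) -> [-0.4137 -0.0548  0.0049] [ 0.0035 -0.0013  0.398 ]
```

The jaws shut empty on the bottle, so I'll look.

```bash
python3 - <<'E'
from h import *
p,d,P,o=see("side",["bottle_mid"]);a=p[150:320,200:420,::-1]
if o: 
    X=o["bottle_mid"][2];print(o["bottle_mid"][:2],np.percentile(X[:,2],[2,50,98]),rect(X[X[:,2]>.09]) if (X[:,2]>.09).sum()>5 else rect(X))
p2,d,P,o=see("top",["bottle_mid"]);b=p2[130:300,180:400,::-1]
if o: 
    X=o["bottle_mid"][2];print(o["bottle_mid"][:2],np.percentile(X[:,2],[2,50,98]))
cv2.imwrite("pics/c.png",cv2.resize(np.vstack([a,b]),None,fx=1.7,fy=1.7))
E
```

```text
(0.93, [283.8, 214.5, 303.4, 262.6]) [0.0094 0.0648 0.1007] [541.088   83.4492  19.9729  23.9652   9.9341]
top bottle_mid missed
```

View pics/c.png

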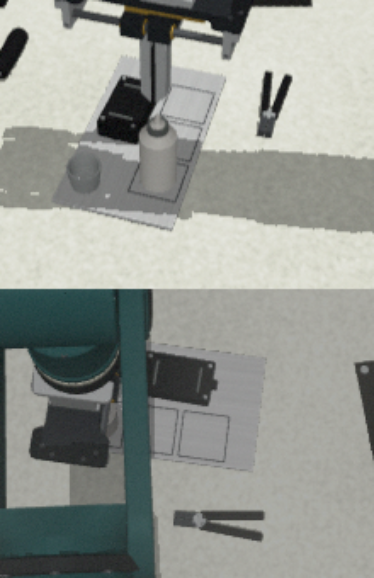

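The bottle still stands upright on its seat. The jaws slid up it and shut at the nozzle. I'll reopen and grip lower on the body, clear of the shoulder. Box and pot are clear of the fingers there at a 66 mm opening.

>>> step_arm:
  steps:
    - {"jaw": 0.72, "tx": 0, "ty": 0, "tz": 0, "ax": 0, "ay": 0, "az": 0}
    - {"jaw": 0.72, "tx": 0, "ty": 0, "tz": 0, "ax": 0, "ay": 0, "az": 0}
    - {"jaw": 0.72, "tx": 0, "ty": 0, "tz": 0, "ax": 0, "ay": 0, "az": 0}
    - {"jaw": 0.72, "tx": 0, "ty": 0, "tz": 0, "ax": 0, "ay": 0, "az": 0}
    - {"jaw": 0.72, "tx": 0, "ty": 0, "tz": 0, "ax": 0, "ay": 0, "az": 0}
    - {"jaw": 0.72, "tx": 0, "ty": 0, "tz": 0, "ax": 0, "ay": 0, "az": 0}
    - {"jaw": 0.72, "tx": 0, "ty": 0, "tz": 0, "ax": 0, "ay": 0, "az": 0}
    - {"jaw": 0.72, "tx": 0, "ty": 0, "tz": 0, "ax": 0, "ay": 0, "az": 0}

```text
time: 14.7
tool_pos: [0.5424, 0.0845, 0.113]
ee_rot: [3.14, -0.0, 1.445]
wrist_force: [-0.1, -0.2, 0.5]
width: 0.0609
```

>>> step_arm:
  steps:
    - {"jaw": 0.72, "tx": 0, "ty": 0, "tz": 0, "ax": 0, "ay": 0, "az": 0}

```text
time: 14.8
tool_pos: [0.5424, 0.0845, 0.1131]
ee_rot: [3.14, -0.0, 1.445]
wrist_force: [1.3, 0.2, 0.4]
width: 0.0669
```

```bash
python3 - <<'E'
from h import *
p,d,P,o=see("side",["bottle_mid"]);a=p[150:320,200:420,::-1]
if o: 
    X=o["bottle_mid"][2];print(o["bottle_mid"][:2],np.percentile(X[:,2],[2,50,98]),rect(X[X[:,2]>.09]))
    B=X[(X[:,2]>.03)&(X[:,2]<.07)]
    # circle fit, r=21 fixed
    from scipy.optimize import least_squares
    s=least_squares(lambda c:np.hypot(B[:,0]-c[0],B[:,1]-c[1])-.021,[.541,.08],loss='soft_l1',f_scale=.002);print(s.x,len(B))
to((.541,.084,.036,82.8))
E
```

```text
(0.64, [280.4, 216.9, 301.8, 260.8]) [0.0085 0.0627 0.1   ] [540.952   84.3545  19.9374  21.6735   9.6699]
[0.5414 0.0821] 301
t 14.9 pos [0.5424 0.0845 0.1131] rpy [179.9273  -0.0048  82.7982] w 0.0676438332867349 F [ 0.7501  0.571  -0.5225] q [ 0.0513  0.1064  1.4829 -0.0001  1.551   0.177 ]
(0.541, 0.084, 0.036, 82.8) -> [-0.0007 -0.0014  0.0771] [ 0.0013 -0.0001 -0.    ]
```

>>> step_arm:
  steps:
    - {"jaw": 0.72, "tx": -0.001, "ty": -0.0015, "tz": 0.03, "ax": 0, "ay": 0, "az": 0}
    - {"jaw": 0.72, "tx": -0.001, "ty": -0.0015, "tz": 0.06, "ax": 0, "ay": 0, "az": 0}
    - {"jaw": 0.72, "tx": -0.001, "ty": -0.0015, "tz": 0.078, "ax": 0, "ay": 0, "az": 0}
    - {"jaw": 0, "tx": -0.001, "ty": -0.0015, "tz": 0.078, "ax": 0, "ay": 0, "az": 0}
    - {"jaw": 0, "tx": -0.001, "ty": -0.0015, "tz": 0.078, "ax": 0, "ay": 0, "az": 0}
    - {"jaw": 0, "tx": -0.001, "ty": -0.0015, "tz": 0.078, "ax": 0, "ay": 0, "az": 0}
    - {"jaw": 0, "tx": -0.001, "ty": -0.0015, "tz": 0.078, "ax": 0, "ay": 0, "az": 0}
    - {"jaw": 0, "tx": -0.001, "ty": -0.0015, "tz": 0.078, "ax": 0, "ay": 0, "az": 0}

```text
time: 15.7
tool_pos: [0.5422, 0.0838, 0.037]
ee_rot: [3.137, -0.001, 1.445]
wrist_force: [-0.4, 0.5, 3.2]
width: 0.0412
```

>>> step_arm:
  steps:
    - {"jaw": 0, "tx": 0, "ty": 0, "tz": 0, "ax": 0, "ay": 0, "az": 0}
    - {"jaw": 0, "tx": 0, "ty": 0, "tz": 0, "ax": 0, "ay": 0, "az": 0}
    - {"jaw": 0, "tx": 0, "ty": 0, "tz": 0, "ax": 0, "ay": 0, "az": 0}

```text
time: 16.0
tool_pos: [0.5422, 0.0838, 0.037]
ee_rot: [3.137, -0.001, 1.445]
wrist_force: [0.5, -0.3, 1.0]
width: 0.0413
```

>>> step_arm:
  steps:
    - {"jaw": 0, "tx": 0, "ty": 0, "tz": -0.005, "ax": 0, "ay": 0, "az": 0}
    - {"jaw": 0, "tx": 0, "ty": 0, "tz": -0.01, "ax": 0, "ay": 0, "az": 0}
    - {"jaw": 0, "tx": 0, "ty": 0, "tz": -0.015, "ax": 0, "ay": 0, "az": 0}
    - {"jaw": 0, "tx": 0, "ty": 0, "tz": -0.015, "ax": 0, "ay": 0, "az": 0}

```text
time: 16.4
tool_pos: [0.5429, 0.0838, 0.0532]
ee_rot: [3.135, -0.001, 1.445]
wrist_force: [0.3, -0.4, -1.5]
width: 0.0414
```

>>> step_arm:
  steps:
    - {"jaw": 0, "tx": 0, "ty": 0, "tz": -0.015, "ax": 0, "ay": 0, "az": 0}
    - {"jaw": 0, "tx": 0, "ty": 0, "tz": -0.035, "ax": 0, "ay": 0, "az": 0}
    - {"jaw": 0, "tx": -0.01, "ty": -0.002, "tz": -0.045, "ax": 0.005, "ay": 0, "az": 0.01}
    - {"jaw": 0, "tx": -0.035, "ty": -0.005, "tz": -0.045, "ax": 0.005, "ay": 0, "az": 0.03}
    - {"jaw": 0, "tx": -0.07, "ty": -0.009, "tz": -0.045, "ax": 0.005, "ay": 0, "az": 0.07}
    - {"jaw": 0, "tx": -0.11, "ty": -0.014, "tz": -0.045, "ax": 0.005, "ay": 0, "az": 0.11}
    - {"jaw": 0, "tx": -0.15, "ty": -0.02, "tz": -0.045, "ax": 0.005, "ay": 0, "az": 0.15}
    - {"jaw": 0, "tx": -0.18, "ty": -0.024, "tz": -0.045, "ax": 0.005, "ay": 0, "az": 0.18}

```text
time: 17.2
tool_pos: [0.4952, -0.0944, 0.0985]
ee_rot: [3.14, -0.001, 1.262]
wrist_force: [0.5, -0.3, -1.0]
width: 0.0413
```

```bash
python3 - <<'E'
from h import *
to((.437,-.319,.098,60))
E
```

```text
t 17.2 pos [ 0.4952 -0.0944  0.0985] rpy [179.8848  -0.0512  72.3119] w 0.041331233378505285 F [ 0.5044 -0.3018 -0.9816] q [-0.3015  0.0142  1.6095  0.0009  1.5159  0.0072]
(0.437, -0.319, 0.098, 60) -> [-0.2317  0.0128  0.0003] [ 0.0019 -0.0011  0.2149]
```

>>> step_arm:
  steps:
    - {"jaw": 0, "tx": -0.03, "ty": 0.002, "tz": 0, "ax": 0, "ay": 0, "az": 0.03}
    - {"jaw": 0, "tx": -0.07, "ty": 0.004, "tz": 0, "ax": 0, "ay": 0, "az": 0.07}
    - {"jaw": 0, "tx": -0.11, "ty": 0.006, "tz": 0, "ax": 0, "ay": 0, "az": 0.1}
    - {"jaw": 0, "tx": -0.15, "ty": 0.008, "tz": 0, "ax": 0, "ay": 0, "az": 0.14}
    - {"jaw": 0, "tx": -0.19, "ty": 0.01, "tz": 0, "ax": 0, "ay": 0, "az": 0.18}
    - {"jaw": 0, "tx": -0.22, "ty": 0.012, "tz": 0, "ax": 0, "ay": 0, "az": 0.205}
    - {"jaw": 0, "tx": -0.232, "ty": 0.013, "tz": 0, "ax": 0, "ay": 0, "az": 0.215}
    - {"jaw": 0, "tx": -0.232, "ty": 0.013, "tz": 0, "ax": 0, "ay": 0, "az": 0.215}

```text
time: 18.0
tool_pos: [0.4365, -0.3206, 0.0985]
ee_rot: [3.14, -0.001, 1.044]
wrist_force: [0.7, 0.0, -0.6]
width: 0.0414
```

```bash
python3 - <<'E'
from h import *
p,d,P,o=see("top",["bottle_mid","tin_mid","jar_mid"])
for n in o: X=o[n][2];T=X[X[:,2]>.08];print(n,o[n][:2],rect(T),np.percentile(X[:,2],98))
to((.437,-.319,.034,60))
E
```

```text
bottle_mid (0.54, [439.2, 242.0, 469.0, 271.1]) [ 438.6878 -309.5467   19.213    41.7276   68.2724] 0.14624673866323812
tin_mid (0.74, [420.1, 208.4, 456.8, 237.0]) [ 509.7331 -306.4717   40.267    40.511    59.8328] 0.10238240475426734
jar_mid (0.83, [413.5, 165.8, 452.5, 200.0]) [ 584.1472 -293.8702   44.0262   44.643    72.0691] 0.10076020504314785
t 18.2 pos [ 0.4376 -0.3179  0.0985] rpy [179.9073  -0.1116  60.1051] w 0.041066783339797054 F [ 0.4623  0.9763 -0.934 ] q [-0.7347  0.0961  1.5236  0.0022  1.5207 -0.2131]
(0.437, -0.319, 0.034, 60) -> [-0.0013 -0.0001  0.0645] [ 0.0016 -0.002   0.0018]
```

>>> step_arm:
  steps:
    - {"jaw": 0, "tx": -0.001, "ty": 0, "tz": 0.03, "ax": 0, "ay": 0, "az": 0}
    - {"jaw": 0, "tx": -0.001, "ty": 0, "tz": 0.05, "ax": 0, "ay": 0, "az": 0}
    - {"jaw": 0, "tx": -0.001, "ty": 0, "tz": 0.059, "ax": 0, "ay": 0, "az": 0}
    - {"jaw": 0, "tx": -0.001, "ty": 0, "tz": 0.063, "ax": 0, "ay": 0, "az": 0}
    - {"jaw": 0, "tx": -0.001, "ty": 0, "tz": 0.064, "ax": 0, "ay": 0, "az": 0}
    - {"jaw": 0, "tx": -0.001, "ty": 0, "tz": 0.064, "ax": 0, "ay": 0, "az": 0}

```text
time: 18.8
tool_pos: [0.438, -0.319, 0.0355]
ee_rot: [3.138, -0.002, 1.05]
wrist_force: [-0.6, 0.3, -1.1]
width: 0.0411
```

>>> step_arm:
  steps:
    - {"jaw": 0, "tx": 0, "ty": 0, "tz": 0.001, "ax": 0, "ay": 0, "az": 0}
    - {"jaw": 0, "tx": 0, "ty": 0, "tz": 0.001, "ax": 0, "ay": 0, "az": 0}

```text
time: 19.0
tool_pos: [0.4385, -0.3195, 0.0355]
ee_rot: [3.136, -0.001, 1.049]
wrist_force: [0.6, -0.2, -1.9]
width: 0.0411
```

>>> step_arm:
  steps:
    - {"jaw": 0, "tx": 0, "ty": 0, "tz": 0.002, "ax": 0.003, "ay": 0, "az": 0}
    - {"jaw": 0, "tx": 0, "ty": 0, "tz": 0.003, "ax": 0.003, "ay": 0, "az": 0}
    - {"jaw": 0, "tx": 0, "ty": 0, "tz": 0.003, "ax": 0.003, "ay": 0, "az": 0}

```text
time: 19.3
tool_pos: [0.439, -0.3199, 0.034]
ee_rot: [3.138, -0.001, 1.049]
wrist_force: [-1.5, 0.9, 5.5]
width: 0.0413
```

Contact at 5 N. I'll release and rise.

>>> step_arm:
  steps:
    - {"jaw": 0.75, "tx": 0, "ty": 0, "tz": 0, "ax": 0, "ay": 0, "az": 0}
    - {"jaw": 0.75, "tx": 0, "ty": 0, "tz": 0, "ax": 0, "ay": 0, "az": 0}
    - {"jaw": 0.75, "tx": 0, "ty": 0, "tz": 0, "ax": 0, "ay": 0, "az": 0}
    - {"jaw": 0.75, "tx": 0, "ty": 0, "tz": 0, "ax": 0, "ay": 0, "az": 0}
    - {"jaw": 0.75, "tx": 0, "ty": 0, "tz": -0.02, "ax": 0, "ay": 0, "az": 0}
    - {"jaw": 0.75, "tx": 0, "ty": 0, "tz": -0.06, "ax": 0, "ay": 0, "az": 0}
    - {"jaw": 0.75, "tx": 0, "ty": 0, "tz": -0.1, "ax": 0, "ay": 0, "az": 0}
    - {"jaw": 0.75, "tx": 0, "ty": 0, "tz": -0.13, "ax": 0, "ay": 0, "az": 0}

```text
time: 20.1
tool_pos: [0.4389, -0.3202, 0.1665]
ee_rot: [3.135, -0.0, 1.049]
wrist_force: [-0.0, -0.9, 0.8]
width: 0.0705
```

```bash
python3 - <<'E'
from h import *
for c in("top","side"):
    p,d,P,o=see(c,["bottle_mid","tin_mid","jbox_mid"])
    cv2.imwrite(f"pics/{c}2.png",p[:,:,::-1])
    for n in o:
        X=o[n][2];z=np.percentile(X[:,2],98);T=X[X[:,2]>(.085 if n!="jbox_mid" else .024)];print(c,n,o[n][:2],rect(T),z)
    w=P.reshape(-1,3);T=w[(abs(w[:,0]-.592)<.07)&(abs(w[:,1]+.006)<.075)&(w[:,2]>.022)&(w[:,2]<.04)]
    print("box pts",len(T),rect(T),T.mean(0),np.percentile(T[:,2],[5,50,95]))
to((.592,-.006,.15,82))
E
```

```text
top bottle_mid (0.7, [429.7, 247.3, 461.1, 272.7]) [ 436.7626 -319.2066   22.8367   22.3008   37.1557] 0.0995012567001456
top tin_mid (0.86, [420.9, 203.8, 458.9, 237.3]) [ 509.7229 -306.9385   39.9583   41.0113   59.5592] 0.10277103824322675
top jbox_mid (0.63, [262.7, 166.6, 307.8, 198.3]) [592.2903  -5.1791  89.8486  49.4783  80.3244] 0.03461273615500313
box pts 1061 [592.6522  -7.6604  94.6078  51.11    80.9195] [ 0.5917 -0.0075  0.0303] [0.0267 0.0305 0.0337]
side bottle_mid (0.61, [356.4, 100.1, 374.1, 138.1]) [ 437.498  -317.6994   21.3758   25.9502   17.3228] 0.09530792385641118
side tin_mid (0.56, [320.4, 98.0, 342.3, 143.1]) [ 509.9916 -305.5079   42.7756   41.2326   61.7324] 0.1022664233053556
side jbox_mid (0.96, [256.2, 196.0, 294.3, 231.1]) [592.65    -5.3831  89.4306  50.0692  80.85  ] 0.03434107769933081
box pts 828 [593.0552  -4.6631  90.9932  50.6517  80.886 ] [ 0.5919 -0.0021  0.0309] [0.0241 0.0314 0.0339]
t 20.5 pos [ 0.4376 -0.319   0.1616] rpy [-179.9726   -0.1038   60.126 ] w 0.07031848860059965 F [-0.2365 -0.055   0.4327] q [-0.7358  0.0732  1.4223  0.0017  1.647  -0.2143]
(0.592, -0.006, 0.15, 82) -> [ 0.3483 -0.022   0.0122] [-0.0001 -0.0019 -0.3818]
```

View pics/top2.png

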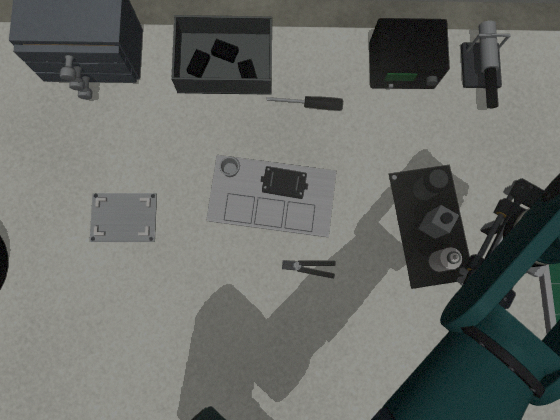

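The picture shows jar (438,180), tin (438,220) and bottle (450,260) upright on the mat. The box at (285,182) is now free. On to the box: centre (0.5925, -0.0055), long axis 80.8°.

>>> step_arm:
  steps:
    - {"jaw": 1, "tx": 0.348, "ty": -0.022, "tz": 0.01, "ax": 0, "ay": 0, "az": -0.36}
    - {"jaw": 1, "tx": 0.348, "ty": -0.022, "tz": 0.01, "ax": 0, "ay": 0, "az": -0.36}
    - {"jaw": 1, "tx": 0.348, "ty": -0.022, "tz": 0.01, "ax": 0, "ay": 0, "az": -0.36}
    - {"jaw": 1, "tx": 0.348, "ty": -0.022, "tz": 0.01, "ax": 0, "ay": 0, "az": -0.36}
    - {"jaw": 1, "tx": 0.348, "ty": -0.022, "tz": 0.01, "ax": 0, "ay": 0, "az": -0.36}
    - {"jaw": 1, "tx": 0.348, "ty": -0.022, "tz": 0.01, "ax": 0, "ay": 0, "az": -0.36}
    - {"jaw": 1, "tx": 0.348, "ty": -0.022, "tz": 0.01, "ax": 0, "ay": 0, "az": -0.36}
    - {"jaw": 1, "tx": 0.348, "ty": -0.022, "tz": 0.01, "ax": 0, "ay": 0, "az": -0.36}

```text
time: 21.3
tool_pos: [0.5923, -0.0004, 0.1495]
ee_rot: [-3.138, -0.004, 1.417]
wrist_force: [-0.1, -1.2, 0.5]
width: 0.094
```

>>> step_arm:
  steps:
    - {"jaw": 1, "tx": 0, "ty": 0, "tz": 0.02, "ax": 0, "ay": 0, "az": 0}
    - {"jaw": 1, "tx": 0, "ty": 0, "tz": 0.04, "ax": 0, "ay": 0, "az": 0}

```text
time: 21.5
tool_pos: [0.5918, 0.0002, 0.1079]
ee_rot: [-3.137, -0.004, 1.418]
wrist_force: [-1.7, 0.1, -0.5]
width: 0.0939
```

```bash
python3 - <<'E'
from h import *
to((.5925,-.0055,.0175,80.8))
E
```

```text
t 21.5 pos [0.5918 0.0002 0.1079] rpy [-179.7199   -0.2222   81.2648] w 0.09385988196136799 F [-1.7375  0.119  -0.4682] q [-0.098   0.2074  1.3781  0.0041  1.5608  0.0544]
(0.5925, -0.0055, 0.0175, 80.8) -> [-0.0059  0.002   0.0904] [-0.0049 -0.0039  0.0081]
```

>>> step_arm:
  steps:
    - {"jaw": 1, "tx": -0.006, "ty": 0.002, "tz": 0.03, "ax": -0.005, "ay": -0.004, "az": 0.008}
    - {"jaw": 1, "tx": -0.006, "ty": 0.002, "tz": 0.06, "ax": -0.005, "ay": -0.004, "az": 0.008}
    - {"jaw": 1, "tx": -0.006, "ty": 0.002, "tz": 0.08, "ax": -0.005, "ay": -0.004, "az": 0.008}
    - {"jaw": 1, "tx": -0.006, "ty": 0.002, "tz": 0.088, "ax": -0.005, "ay": -0.004, "az": 0.008}
    - {"jaw": 1, "tx": -0.006, "ty": 0.002, "tz": 0.088, "ax": -0.005, "ay": -0.004, "az": 0.008}
    - {"jaw": 1, "tx": -0.006, "ty": 0.002, "tz": 0.088, "ax": -0.005, "ay": -0.004, "az": 0.008}

```text
time: 22.1
tool_pos: [0.5931, -0.006, 0.0207]
ee_rot: [3.14, 0.0, 1.41]
wrist_force: [0.4, 0.5, -0.7]
width: 0.0939
```

```bash
python3 - <<'E'
from h import *
to((.5925,-.0055,.0175,80.8))
E
```

```text
t 22.1 pos [ 0.5931 -0.006   0.0207] rpy [179.9221   0.0106  80.7851] w 0.09391076479466662 F [ 0.3538  0.4888 -0.7375] q [-0.1056  0.2626  1.4901 -0.0003  1.3875  0.0553]
(0.5925, -0.0055, 0.0175, 80.8) -> [ 0.0004 -0.0006  0.0032] [ 0.0014  0.0002 -0.0003]
```

>>> step_arm:
  steps:
    - {"jaw": 0, "tx": 0, "ty": -0.0005, "tz": 0.003, "ax": 0, "ay": 0, "az": 0}
    - {"jaw": 0, "tx": 0, "ty": -0.0005, "tz": 0.003, "ax": 0, "ay": 0, "az": 0}
    - {"jaw": 0, "tx": 0, "ty": -0.0005, "tz": 0.003, "ax": 0, "ay": 0, "az": 0}
    - {"jaw": 0, "tx": 0, "ty": -0.0005, "tz": 0.003, "ax": 0, "ay": 0, "az": 0}
    - {"jaw": 0, "tx": 0, "ty": -0.0005, "tz": 0.003, "ax": 0, "ay": 0, "az": 0}
    - {"jaw": 0, "tx": 0, "ty": -0.0005, "tz": 0.003, "ax": 0, "ay": 0, "az": 0}
    - {"jaw": 0, "tx": 0, "ty": -0.0005, "tz": 0.003, "ax": 0, "ay": 0, "az": 0}
    - {"jaw": 0, "tx": 0, "ty": -0.0005, "tz": 0.003, "ax": 0, "ay": 0, "az": 0}

```text
time: 22.9
tool_pos: [0.5925, -0.0059, 0.0177]
ee_rot: [3.14, 0.0, 1.41]
wrist_force: [-0.8, 1.0, -0.4]
width: 0.0337
```

>>> step_arm:
  steps:
    - {"jaw": 0, "tx": 0, "ty": 0, "tz": -0.01, "ax": 0, "ay": 0, "az": 0}
    - {"jaw": 0, "tx": 0, "ty": 0, "tz": -0.025, "ax": 0, "ay": 0, "az": 0}
    - {"jaw": 0, "tx": 0, "ty": 0, "tz": -0.05, "ax": 0, "ay": 0, "az": 0}
    - {"jaw": 0, "tx": 0, "ty": 0, "tz": -0.08, "ax": 0, "ay": 0, "az": 0}
    - {"jaw": 0, "tx": 0, "ty": 0, "tz": -0.09, "ax": 0, "ay": 0, "az": 0}

```text
time: 23.4
tool_pos: [0.5951, -0.0062, 0.1133]
ee_rot: [3.132, -0.0, 1.41]
wrist_force: [0.9, 0.2, -0.0]
width: 0.0006
```

```bash
python3 - <<'E'
from h import *
import pickle
for c in("top","side"):
    P,o=pickle.load(open(c+".pkl","rb"));w=P.reshape(-1,3)
    near=(abs(w[:,0]-.5205)<.06)&(abs(w[:,1]-.317)<.075)
    for lo,hi in((.003,.008),(.0115,.02)):
        T=w[near&(w[:,2]>lo)&(w[:,2]<hi)];print(c,lo,len(T),rect(T),np.median(T[:,2]))
to((.5205,.3172,.107,90.2))
E
```

```text
top 0.003 1868 [523.5382 314.6271 140.0842 111.3755  88.3404] 0.004575025363122709
top 0.0115 186 [520.7968 317.5021  75.317  108.9259   0.4145] 0.01399025480492877
side 0.003 3946 [520.8021 316.9794 141.4019 116.101   88.9757] 0.0048533767768144664
side 0.0115 332 [521.2512 317.0486  76.1965 110.701    0.4973] 0.014454179517152888
t 23.4 pos [ 0.5951 -0.0062  0.1133] rpy [179.4282  -0.0201  80.7884] w 0.0005696709506413332 F [ 0.9171  0.1571 -0.0463] q [-0.1055  0.2005  1.3755 -0.0002  1.5557  0.0553]
(0.5205, 0.3172, 0.107, 90.2) -> [ 0.3072 -0.1254  0.0052] [ 0.01    0.0005 -0.1643]
```

```bash
python3 - <<'E'
from h import *
p,d,P,o=see("side",["jbox_mid"]);a=p[150:320,180:420,::-1]
w=P.reshape(-1,3);T=w[(abs(w[:,0]-.592)<.08)&(abs(w[:,1]+.006)<.075)&(w[:,2]>.022)&(w[:,2]<.04)]
print("box pts",len(T),rect(T))
for n in o: X=o[n][2];print(o[n][:2],rect(X[X[:,2]>.024]),np.percentile(X[:,2],[2,50,98]))
p2,d,P,o=see("top",["jbox_mid"]);b=p2[130:300,160:400,::-1]
for n in o: X=o[n][2];print(o[n][:2],rect(X[X[:,2]>.024]),np.percentile(X[:,2],[2,50,98]))
cv2.imwrite("pics/d.png",cv2.resize(np.vstack([a,b]),None,fx=1.7,fy=1.7))
E
```

```text
box pts 826 [592.8993  -4.7451  91.2191  50.8214  81.1216]
(0.69, [257.7, 195.9, 295.9, 235.7]) [592.5619  -5.5078  89.6471  50.779   80.0987] [0.0053 0.0309 0.0344]
(0.62, [300.4, 169.1, 308.0, 188.1]) [566.1088 -40.7777  14.2245  86.3587  79.3213] [0.0159 0.0299 0.0824]
```

View pics/d.png

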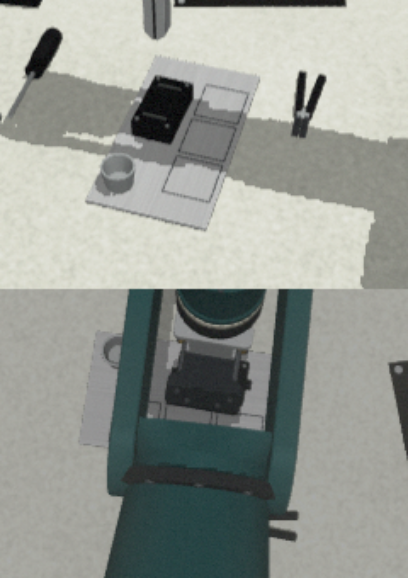

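The box has not moved, so the fingers shut above it. The real tips may stand higher than the TCP figure implies, so I'll measure them in the depth picture.

```bash
python3 - <<'E'
from h import *
for c in("side","top"):
    p,d=snapshot(c);w=cloud(c,d).reshape(-1,3)
    t=get_obs()["tool_pos"]
    T=w[(np.hypot(w[:,0]-t[0],w[:,1]-t[1])<.03)&(w[:,2]>.045)&(w[:,2]<.3)]
    print(c,t,len(T),"z",np.percentile(T[:,2],[0,1,3,10,50]),"lowest pts",T[np.argsort(T[:,2])][:12])
E
```

```text
side [ 0.5915 -0.0058  0.1061] 1168 z [0.1336 0.1374 0.1429 0.1553 0.2517] lowest pts [[0.5895 0.0031 0.1336]
 [0.5951 0.0041 0.1337]
 [0.5911 0.0045 0.1345]
 [0.5935 0.0021 0.1346]
 [0.5995 0.0006 0.135 ]
 [0.597  0.0035 0.1353]
 [0.5938 0.0005 0.1357]
 [0.5974 0.0014 0.136 ]
 [0.595  0.0041 0.1361]
 [0.5874 0.0035 0.1367]
 [0.6014 0.0007 0.1373]
 [0.5891 0.0045 0.1373]]Traceback (most recent call last):
  File "<stdin>", line 6, in <module>
    return _quantile_unchecked(
        a, q, axis, out, overwrite_input, method, keepdims, weights)
    return _ureduce(a,
                    func=_quantile_ureduce_func,
    ...<5 lines>...
                    overwrite_input=overwrite_input,
                    method=method)
    r = func(a, **kwargs)
    result = _quantile(arr,
                       quantiles=q,
    ...<2 lines>...
                       out=out,
                       weights=wgt)
    slices_having_nans = np.isnan(arr[-1, ...])
                                  ~~~^^^^^^^^^
IndexError: index -1 is out of bounds for axis 0 with size 0
```

Measured tips are about 28 mm above the reported TCP, not 8 mm below it. That explains both failed grips. From here I take tip height = TCP z + 0.0275, open, descend in two stages and check.

>>> step_arm:
  steps:
    - {"jaw": 1, "tx": 0, "ty": 0, "tz": 0, "ax": 0, "ay": 0, "az": 0}
    - {"jaw": 1, "tx": 0, "ty": 0, "tz": 0, "ax": 0, "ay": 0, "az": 0}
    - {"jaw": 1, "tx": 0, "ty": 0, "tz": 0, "ax": 0, "ay": 0, "az": 0}
    - {"jaw": 1, "tx": 0, "ty": 0, "tz": 0.03, "ax": 0, "ay": 0, "az": 0}
    - {"jaw": 1, "tx": 0, "ty": 0, "tz": 0.05, "ax": 0, "ay": 0, "az": 0}
    - {"jaw": 1, "tx": 0, "ty": 0, "tz": 0.05, "ax": 0, "ay": 0, "az": 0}
    - {"jaw": 1, "tx": 0, "ty": 0, "tz": 0.05, "ax": 0, "ay": 0, "az": 0}
    - {"jaw": 1, "tx": 0, "ty": 0, "tz": 0.05, "ax": 0, "ay": 0, "az": 0}

```text
time: 24.5
tool_pos: [0.5922, -0.0059, 0.0573]
ee_rot: [3.141, 0.0, 1.41]
wrist_force: [0.6, 0.0, -1.0]
width: 0.061
```

>>> step_arm:
  steps:
    - {"jaw": 1, "tx": 0, "ty": 0, "tz": 0, "ax": 0, "ay": 0, "az": 0}
    - {"jaw": 1, "tx": 0, "ty": 0, "tz": 0, "ax": 0, "ay": 0, "az": 0}
    - {"jaw": 1, "tx": 0, "ty": 0, "tz": 0, "ax": 0, "ay": 0, "az": 0}
    - {"jaw": 1, "tx": 0, "ty": 0, "tz": 0, "ax": 0, "ay": 0, "az": 0}
    - {"jaw": 1, "tx": 0, "ty": 0, "tz": 0, "ax": 0, "ay": 0, "az": 0}

```text
time: 25.0
tool_pos: [0.5922, -0.0059, 0.0574]
ee_rot: [3.141, 0.0, 1.41]
wrist_force: [0.1, -0.1, -0.3]
width: 0.0935
```

```bash
python3 - <<'E'
from h import *
p,d=snapshot("side");w=cloud("side",d).reshape(-1,3)
t=get_obs()["tool_pos"]
for s in(1,-1):
    c=t[:2]+s*.053*np.array([np.cos(np.radians(-9.2)),np.sin(np.radians(-9.2))])
    T=w[(np.hypot(w[:,0]-c[0],w[:,1]-c[1])<.014)&(w[:,2]>.045)&(w[:,2]<.3)]
    print(s,c,len(T),T[np.argsort(T[:,2])][:6])
to((.5925,-.0055,.012,80.8),(.5925,-.0055,-.0165,80.8))
E
```

```text
1 [ 0.6445 -0.0144] 427 [[ 0.6385 -0.0199  0.0804]
 [ 0.6391 -0.0133  0.0808]
 [ 0.6414 -0.0062  0.0816]
 [ 0.6392 -0.0061  0.0847]
 [ 0.643  -0.0054  0.0848]
 [ 0.6377 -0.0178  0.0851]]
-1 [0.5399 0.0026] 445 [[0.5448 0.0097 0.084 ]
 [0.5442 0.0135 0.0851]
 [0.5408 0.0106 0.0855]
 [0.5425 0.0122 0.0867]
 [0.5426 0.0114 0.0886]
 [0.5387 0.0112 0.0891]]
t 25.05 pos [ 0.5922 -0.0059  0.0574] rpy [179.9744   0.0116  80.7834] w 0.09397425109303763 F [ 0.0862 -0.7139 -0.0582] q [-0.1055  0.2337  1.4493 -0.0002  1.4582  0.0554]
(0.5925, -0.0055, 0.012, 80.8) -> [0.0004 0.0002 0.0454] [ 0.0004  0.0002 -0.0003]
(0.5925, -0.0055, -0.0165, 80.8) -> [0.0005 0.0002 0.0739] [ 0.0004  0.0002 -0.0003]
```

>>> step_arm:
  steps:
    - {"jaw": 1, "tx": 0, "ty": 0, "tz": 0.03, "ax": 0, "ay": 0, "az": 0}
    - {"jaw": 1, "tx": 0, "ty": 0, "tz": 0.055, "ax": 0, "ay": 0, "az": 0}
    - {"jaw": 1, "tx": 0, "ty": 0, "tz": 0.068, "ax": 0, "ay": 0, "az": 0}
    - {"jaw": 1, "tx": 0, "ty": 0, "tz": 0.073, "ax": 0, "ay": 0, "az": 0}
    - {"jaw": 1, "tx": 0, "ty": 0, "tz": 0.073, "ax": 0, "ay": 0, "az": 0}

```text
time: 25.55
tool_pos: [0.592, -0.0059, -0.0161]
ee_rot: [-3.141, 0.0, 1.41]
wrist_force: [0.9, -0.6, -0.6]
width: 0.0937
```

>>> step_arm:
  steps:
    - {"jaw": 0, "tx": 0, "ty": 0, "tz": 0, "ax": 0, "ay": 0, "az": 0}
    - {"jaw": 0, "tx": 0, "ty": 0, "tz": 0, "ax": 0, "ay": 0, "az": 0}
    - {"jaw": 0, "tx": 0, "ty": 0, "tz": 0, "ax": 0, "ay": 0, "az": 0}
    - {"jaw": 0, "tx": 0, "ty": 0, "tz": 0, "ax": 0, "ay": 0, "az": 0}
    - {"jaw": 0, "tx": 0, "ty": 0, "tz": 0, "ax": 0, "ay": 0, "az": 0}
    - {"jaw": 0, "tx": 0, "ty": 0, "tz": 0, "ax": 0, "ay": 0, "az": 0}
    - {"jaw": 0, "tx": 0, "ty": 0, "tz": 0, "ax": 0, "ay": 0, "az": 0}
    - {"jaw": 0, "tx": 0, "ty": 0, "tz": 0, "ax": 0, "ay": 0, "az": 0}

```text
time: 26.35
tool_pos: [0.5923, -0.0059, -0.0158]
ee_rot: [3.141, 0.0, 1.41]
wrist_force: [0.2, -0.3, 0.2]
width: 0.0499
```

>>> step_arm:
  steps:
    - {"jaw": 0, "tx": 0, "ty": 0, "tz": -0.01, "ax": 0, "ay": 0, "az": 0}
    - {"jaw": 0, "tx": 0, "ty": 0, "tz": -0.03, "ax": 0, "ay": 0, "az": 0}
    - {"jaw": 0, "tx": 0, "ty": 0, "tz": -0.06, "ax": 0, "ay": 0, "az": 0}
    - {"jaw": 0, "tx": 0, "ty": 0, "tz": -0.085, "ax": 0, "ay": 0, "az": 0}
    - {"jaw": 0, "tx": 0, "ty": 0, "tz": -0.09, "ax": 0, "ay": 0, "az": 0}

```text
time: 26.85
tool_pos: [0.5947, -0.0061, 0.0786]
ee_rot: [3.134, -0.0, 1.41]
wrist_force: [0.4, -0.1, -1.7]
width: 0.0498
```

```bash
python3 - <<'E'
from h import *
to((.521,.317,.075,90.4))
E
```

```text
t 26.85 pos [ 0.5947 -0.0061  0.0786] rpy [179.5774  -0.0118  80.788 ] w 0.04982266414034243 F [ 0.3664 -0.0522 -1.6765] q [-0.1054  0.2198  1.4225 -0.0002  1.4919  0.0553]
(0.521, 0.317, 0.075, 90.4) -> [ 0.3071 -0.1245  0.0028] [ 0.0074  0.0004 -0.1678]
```

>>> step_arm:
  steps:
    - {"jaw": 0, "tx": 0.025, "ty": -0.01, "tz": 0, "ax": 0.007, "ay": 0, "az": -0.01}
    - {"jaw": 0, "tx": 0.065, "ty": -0.026, "tz": 0, "ax": 0.007, "ay": 0, "az": -0.03}
    - {"jaw": 0, "tx": 0.11, "ty": -0.045, "tz": 0, "ax": 0.007, "ay": 0, "az": -0.06}
    - {"jaw": 0, "tx": 0.155, "ty": -0.063, "tz": 0, "ax": 0.007, "ay": 0, "az": -0.08}
    - {"jaw": 0, "tx": 0.2, "ty": -0.081, "tz": 0, "ax": 0.007, "ay": 0, "az": -0.11}
    - {"jaw": 0, "tx": 0.245, "ty": -0.1, "tz": 0, "ax": 0.007, "ay": 0, "az": -0.14}
    - {"jaw": 0, "tx": 0.285, "ty": -0.116, "tz": 0, "ax": 0.007, "ay": 0, "az": -0.16}
    - {"jaw": 0, "tx": 0.307, "ty": -0.1245, "tz": 0, "ax": 0.007, "ay": 0, "az": -0.168}

```text
time: 27.65
tool_pos: [0.5186, 0.3199, 0.0763]
ee_rot: [-3.139, 0.0, 1.582]
wrist_force: [-0.1, 0.3, -0.6]
width: 0.0497
```

>>> step_arm:
  steps:
    - {"jaw": 0, "tx": 0, "ty": 0, "tz": 0.01, "ax": 0, "ay": 0, "az": 0}
    - {"jaw": 0, "tx": 0, "ty": 0, "tz": 0.03, "ax": 0, "ay": 0, "az": 0}
    - {"jaw": 0, "tx": 0, "ty": 0, "tz": 0.045, "ax": 0, "ay": 0, "az": 0}
    - {"jaw": 0, "tx": 0, "ty": 0, "tz": 0.05, "ax": 0, "ay": 0, "az": 0}
    - {"jaw": 0, "tx": 0, "ty": 0, "tz": 0.05, "ax": 0, "ay": 0, "az": 0}
    - {"jaw": 0, "tx": 0, "ty": 0, "tz": 0.05, "ax": 0, "ay": 0, "az": 0}

```text
time: 28.25
tool_pos: [0.5191, 0.3194, 0.0267]
ee_rot: [-3.14, 0.0, 1.581]
wrist_force: [-0.0, 1.4, -1.7]
width: 0.0497
```

```bash
python3 - <<'E'
from h import *
p,d=snapshot("side");cv2.imwrite("pics/n.png",cv2.resize(p[250:420,180:400,::-1],None,fx=2,fy=2))
w=cloud("side",d).reshape(-1,3);t=np.array(get_obs()["tool_pos"])
T=w[(abs(w[:,0]-.521)<.06)&(abs(w[:,1]-.317)<.08)&(w[:,2]>.02)&(w[:,2]<.08)];print(len(T),np.percentile(T[:,2],[2,10,50,90]))
to((.521,.317,.0,90.4),(.521,.317,-.0165,90.4))
E
```

```text
1788 [0.0537 0.0634 0.0739 0.0757]
t 28.3 pos [0.5194 0.3197 0.0272] rpy [-179.9565   -0.0166   90.5816] w 0.049638792480659624 F [ 0.1719  1.2539 -0.5281] q [0.4584 0.2939 1.4369 0.0006 1.4113 0.4482]
(0.521, 0.317, 0.0, 90.4) -> [-0.0027  0.0016  0.0272] [-0.0008 -0.0003  0.0032]
(0.521, 0.317, -0.0165, 90.4) -> [-0.0027  0.0016  0.0437] [-0.0008 -0.0003  0.0032]
```

View pics/n.png

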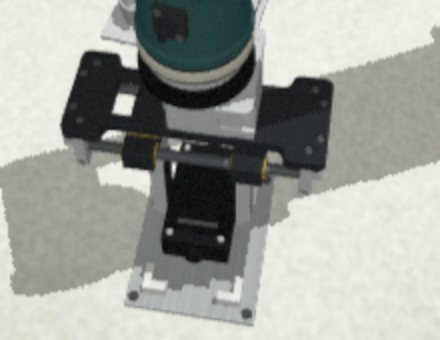

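The box hangs level over the nest between the brackets, and the two near brackets show at (150,285) and (230,290). I'll lower it.

>>> step_arm:
  steps:
    - {"jaw": 0, "tx": -0.0027, "ty": 0.0016, "tz": 0.008, "ax": 0, "ay": 0, "az": 0.003}
    - {"jaw": 0, "tx": -0.0027, "ty": 0.0016, "tz": 0.018, "ax": 0, "ay": 0, "az": 0.003}
    - {"jaw": 0, "tx": -0.0027, "ty": 0.0016, "tz": 0.03, "ax": 0, "ay": 0, "az": 0.003}
    - {"jaw": 0, "tx": -0.0027, "ty": 0.0016, "tz": 0.038, "ax": 0, "ay": 0, "az": 0.003}
    - {"jaw": 0, "tx": -0.0027, "ty": 0.0016, "tz": 0.043, "ax": 0, "ay": 0, "az": 0.003}
    - {"jaw": 0, "tx": -0.0027, "ty": 0.0016, "tz": 0.044, "ax": 0, "ay": 0, "az": 0.003}
    - {"jaw": 0, "tx": -0.0027, "ty": 0.0016, "tz": 0.044, "ax": 0, "ay": 0, "az": 0.003}

```text
time: 29.0
tool_pos: [0.5209, 0.3171, -0.0169]
ee_rot: [-3.141, -0.0, 1.578]
wrist_force: [0.7, -0.1, 0.3]
width: 0.0498
```

```bash
python3 - <<'E'
from h import *
to((.521,.317,-.0168,90.4))
E
```

```text
t 29.0 pos [ 0.5209  0.3171 -0.0169] rpy [-179.9527   -0.0159   90.4201] w 0.04981820119470408 F [ 0.7348 -0.1269  0.308 ] q [0.4535 0.3323 1.4812 0.0006 1.3287 0.446 ]
(0.521, 0.317, -0.0168, 90.4) -> [-0.0001  0.0001 -0.0001] [-0.0008 -0.0003  0.0004]
```

>>> step_arm:
  steps:
    - {"jaw": 0.8, "tx": 0, "ty": 0, "tz": 0, "ax": 0, "ay": 0, "az": 0}
    - {"jaw": 0.8, "tx": 0, "ty": 0, "tz": 0, "ax": 0, "ay": 0, "az": 0}
    - {"jaw": 0.8, "tx": 0, "ty": 0, "tz": 0, "ax": 0, "ay": 0, "az": 0}
    - {"jaw": 0.8, "tx": 0, "ty": 0, "tz": 0, "ax": 0, "ay": 0, "az": 0}
    - {"jaw": 0.8, "tx": 0, "ty": 0, "tz": -0.02, "ax": 0, "ay": 0, "az": 0}
    - {"jaw": 0.8, "tx": 0, "ty": 0, "tz": -0.06, "ax": 0, "ay": 0, "az": 0}
    - {"jaw": 0.8, "tx": 0, "ty": 0, "tz": -0.11, "ax": 0, "ay": 0, "az": 0}
    - {"jaw": 0.8, "tx": 0, "ty": 0, "tz": -0.16, "ax": 0, "ay": 0, "az": 0}

```text
time: 29.8
tool_pos: [0.5205, 0.3168, 0.1442]
ee_rot: [-3.14, 0.0, 1.578]
wrist_force: [1.3, 1.2, -0.3]
width: 0.075
```

```bash
python3 - <<'E'
from h import *
to((.437,-.3185,.11,60))
E
```

```text
t 29.8 pos [0.5205 0.3168 0.1442] rpy [-179.8852    0.0164   90.4163] w 0.07501344719798302 F [ 1.3155  1.164  -0.3412] q [0.4533 0.2299 1.2789 0.0006 1.6347 0.4461]
(0.437, -0.3185, 0.11, 60) -> [-0.6346 -0.0881  0.0346] [-0.0019  0.0008  0.5309]
```

>>> step_arm:
  steps:
    - {"jaw": 0.75, "tx": -0.635, "ty": -0.088, "tz": 0, "ax": 0, "ay": 0, "az": 0.53}
    - {"jaw": 0.75, "tx": -0.635, "ty": -0.088, "tz": 0, "ax": 0, "ay": 0, "az": 0.53}
    - {"jaw": 0.75, "tx": -0.635, "ty": -0.088, "tz": 0, "ax": 0, "ay": 0, "az": 0.53}
    - {"jaw": 0.75, "tx": -0.635, "ty": -0.088, "tz": 0, "ax": 0, "ay": 0, "az": 0.53}
    - {"jaw": 0.75, "tx": -0.635, "ty": -0.088, "tz": 0, "ax": 0, "ay": 0, "az": 0.53}
    - {"jaw": 0.75, "tx": -0.635, "ty": -0.088, "tz": 0, "ax": 0, "ay": 0, "az": 0.53}
    - {"jaw": 0.75, "tx": -0.635, "ty": -0.088, "tz": 0, "ax": 0, "ay": 0, "az": 0.53}
    - {"jaw": 0.75, "tx": -0.635, "ty": -0.088, "tz": 0, "ax": 0, "ay": 0, "az": 0.53}

```text
time: 30.6
tool_pos: [0.4682, -0.0814, 0.1444]
ee_rot: [-3.141, 0.001, 1.048]
wrist_force: [0.1, -0.8, -0.2]
width: 0.0706
```

```bash
python3 - <<'E'
from h import *
q=None
for c in("side","top"):
    p,d,P,o=see(c,["jbox_mid"])
    w=P.reshape(-1,3);near=(abs(w[:,0]-.521)<.06)&(abs(w[:,1]-.317)<.075)
    T=w[near&(w[:,2]>.022)&(w[:,2]<.045)];print(c,len(T),rect(T),np.percentile(T[:,2],[5,50,95]))
    s=np.linalg.lstsq(np.c_[T[T[:,2]>.027][:,:2],np.ones((T[:,2]>.027).sum())],T[T[:,2]>.027][:,2],rcond=None)[0];print("tilt deg",np.degrees(s[:2]))
    a=p[250:420,180:400,::-1] if c=="side" else p[160:280,60:350,::-1]
    cv2.imwrite(f"pics/nb_{c}.png",cv2.resize(a,None,fx=2,fy=2))
to((.437,-.3185,.14,60),(.437,-.3185,.0,60))
E
```

```text
side 1660 [520.6946 315.3602  50.2399  95.6936   0.2242] [0.0261 0.0307 0.0329]
tilt deg [ 0.1427 -0.0667]
top 1100 [520.4018 314.985   49.9734  94.4515   0.578 ] [0.0262 0.0297 0.0327]
tilt deg [-0.333   0.1036]
t 30.8 pos [ 0.4686 -0.0804  0.1441] rpy [-179.9153    0.0298   59.8679] w 0.0704558806716793 F [ 1.5933 -0.0786  0.19  ] q [-0.2892 -0.0687  1.5989 -0.0002  1.6129  0.2367]
(0.437, -0.3185, 0.14, 60) -> [-0.2218  0.0922  0.0041] [-0.0015  0.0005 -0.0023]
(0.437, -0.3185, 0.0, 60) -> [-0.2217  0.0924  0.1441] [-0.0015  0.0005 -0.0023]
```

View pics/nb_side.png

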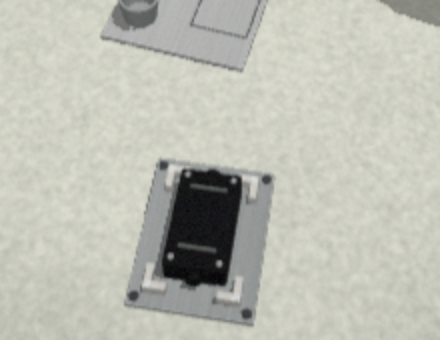

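The box lies flat (tilt under 0.4°) at (0.5205, 0.315), between all four brackets. Next I fetch the bottle, with the grip corrected to TCP z = 0.012, which puts the tips at about 0.04.

>>> step_arm:
  steps:
    - {"jaw": 0.75, "tx": -0.222, "ty": 0.092, "tz": 0.004, "ax": 0, "ay": 0, "az": -0.002}
    - {"jaw": 0.75, "tx": -0.222, "ty": 0.092, "tz": 0.004, "ax": 0, "ay": 0, "az": -0.002}
    - {"jaw": 0.75, "tx": -0.222, "ty": 0.092, "tz": 0.004, "ax": 0, "ay": 0, "az": -0.002}
    - {"jaw": 0.75, "tx": -0.222, "ty": 0.092, "tz": 0.004, "ax": 0, "ay": 0, "az": -0.002}
    - {"jaw": 0.75, "tx": -0.222, "ty": 0.092, "tz": 0.004, "ax": 0, "ay": 0, "az": -0.002}
    - {"jaw": 0.75, "tx": -0.222, "ty": 0.092, "tz": 0.004, "ax": 0, "ay": 0, "az": -0.002}
    - {"jaw": 0.75, "tx": -0.222, "ty": 0.092, "tz": 0.004, "ax": 0, "ay": 0, "az": -0.002}
    - {"jaw": 0.75, "tx": -0.222, "ty": 0.092, "tz": 0.004, "ax": 0, "ay": 0, "az": -0.002}

```text
time: 31.6
tool_pos: [0.4377, -0.3166, 0.1401]
ee_rot: [-3.14, -0.0, 1.05]
wrist_force: [0.2, 0.1, 0.5]
width: 0.0703
```

```bash
python3 - <<'E'
from h import *
to((.437,-.3185,.012,60))
E
```

```text
t 31.6 pos [ 0.4377 -0.3166  0.1401] rpy [-179.9002   -0.0203   60.1424] w 0.0702686203916099 F [0.2475 0.1333 0.5047] q [-0.7312  0.078   1.4596 -0.      1.6057 -0.2101]
(0.437, -0.3185, 0.012, 60) -> [-0.002   0.0006  0.1281] [-0.0017 -0.0004  0.0025]
```

>>> step_arm:
  steps:
    - {"jaw": 0.75, "tx": -0.002, "ty": 0.0005, "tz": 0.04, "ax": 0, "ay": 0, "az": 0}
    - {"jaw": 0.75, "tx": -0.002, "ty": 0.0005, "tz": 0.08, "ax": 0, "ay": 0, "az": 0}
    - {"jaw": 0.75, "tx": -0.002, "ty": 0.0005, "tz": 0.11, "ax": 0, "ay": 0, "az": 0}
    - {"jaw": 0.75, "tx": -0.002, "ty": 0.0005, "tz": 0.128, "ax": 0, "ay": 0, "az": 0}
    - {"jaw": 0, "tx": -0.002, "ty": 0.0005, "tz": 0.128, "ax": 0, "ay": 0, "az": 0}
    - {"jaw": 0, "tx": -0.002, "ty": 0.0005, "tz": 0.128, "ax": 0, "ay": 0, "az": 0}
    - {"jaw": 0, "tx": -0.002, "ty": 0.0005, "tz": 0.128, "ax": 0, "ay": 0, "az": 0}
    - {"jaw": 0, "tx": -0.002, "ty": 0.0005, "tz": 0.128, "ax": 0, "ay": 0, "az": 0}

```text
time: 32.4
tool_pos: [0.4384, -0.3191, 0.0142]
ee_rot: [3.139, 0.0, 1.05]
wrist_force: [0.9, 0.2, -0.5]
width: 0.042
```

>>> step_arm:
  steps:
    - {"jaw": 0, "tx": 0, "ty": 0, "tz": 0, "ax": 0, "ay": 0, "az": 0}
    - {"jaw": 0, "tx": 0, "ty": 0, "tz": 0, "ax": 0, "ay": 0, "az": 0}
    - {"jaw": 0, "tx": 0, "ty": 0, "tz": 0, "ax": 0, "ay": 0, "az": 0}

```text
time: 32.7
tool_pos: [0.4384, -0.3193, 0.0145]
ee_rot: [3.139, 0.0, 1.05]
wrist_force: [-0.8, 0.1, -1.0]
width: 0.0416
```

>>> step_arm:
  steps:
    - {"jaw": 0, "tx": 0, "ty": 0, "tz": -0.01, "ax": 0, "ay": 0, "az": 0}
    - {"jaw": 0, "tx": 0, "ty": 0, "tz": -0.025, "ax": 0, "ay": 0, "az": 0}
    - {"jaw": 0, "tx": 0, "ty": 0, "tz": -0.045, "ax": 0, "ay": 0, "az": 0}
    - {"jaw": 0, "tx": 0, "ty": 0, "tz": -0.06, "ax": 0, "ay": 0, "az": 0}
    - {"jaw": 0, "tx": 0, "ty": 0, "tz": -0.06, "ax": 0, "ay": 0, "az": 0}

```text
time: 33.2
tool_pos: [0.4402, -0.3209, 0.0786]
ee_rot: [3.132, 0.002, 1.05]
wrist_force: [0.5, -0.0, -0.9]
width: 0.0412
```

```bash
python3 - <<'E'
from h import *
to((.541,.083,.075,82.8))
E
```

```text
t 33.2 pos [ 0.4402 -0.3209  0.0786] rpy [179.4316   0.1151  60.1651] w 0.041220411793138734 F [ 0.5459 -0.0338 -0.9471] q [-0.7341  0.1093  1.5496  0.0001  1.4726 -0.2134]
(0.541, 0.083, 0.075, 82.8) -> [ 0.4005 -0.1135  0.0017] [ 0.0094  0.0039 -0.395 ]
```

>>> step_arm:
  steps:
    - {"jaw": 0, "tx": 0.02, "ty": -0.006, "tz": 0, "ax": 0.009, "ay": 0.003, "az": -0.02}
    - {"jaw": 0, "tx": 0.055, "ty": -0.016, "tz": 0, "ax": 0.009, "ay": 0.003, "az": -0.05}
    - {"jaw": 0, "tx": 0.1, "ty": -0.028, "tz": 0, "ax": 0.009, "ay": 0.003, "az": -0.1}
    - {"jaw": 0, "tx": 0.14, "ty": -0.04, "tz": 0, "ax": 0.009, "ay": 0.003, "az": -0.14}
    - {"jaw": 0, "tx": 0.18, "ty": -0.051, "tz": 0, "ax": 0.009, "ay": 0.003, "az": -0.18}
    - {"jaw": 0, "tx": 0.22, "ty": -0.062, "tz": 0, "ax": 0.009, "ay": 0.003, "az": -0.22}
    - {"jaw": 0, "tx": 0.26, "ty": -0.074, "tz": 0, "ax": 0.009, "ay": 0.003, "az": -0.26}
    - {"jaw": 0, "tx": 0.29, "ty": -0.082, "tz": 0, "ax": 0.009, "ay": 0.003, "az": -0.29}

```text
time: 34.0
tool_pos: [0.5131, -0.026, 0.0768]
ee_rot: [-3.141, -0.0, 1.343]
wrist_force: [0.1, 0.3, -0.9]
width: 0.0415
```

```bash
python3 - <<'E'
from h import *
to((.541,.083,.075,82.8))
E
```

```text
t 34.0 pos [ 0.5131 -0.026   0.0768] rpy [-179.9794   -0.0028   76.9456] w 0.04146442316592263 F [ 0.0706  0.3356 -0.937 ] q [-0.1611  0.0511  1.6158  0.0001  1.475   0.0667]
(0.541, 0.083, 0.075, 82.8) -> [0.1125 0.0025 0.0018] [-0.0004 -0.0001 -0.1022]
```

>>> step_arm:
  steps:
    - {"jaw": 0, "tx": 0.03, "ty": 0.001, "tz": 0, "ax": 0, "ay": 0, "az": -0.03}
    - {"jaw": 0, "tx": 0.07, "ty": 0.002, "tz": 0, "ax": 0, "ay": 0, "az": -0.06}
    - {"jaw": 0, "tx": 0.1, "ty": 0.0025, "tz": 0, "ax": 0, "ay": 0, "az": -0.09}
    - {"jaw": 0, "tx": 0.1125, "ty": 0.0025, "tz": 0, "ax": 0, "ay": 0, "az": -0.102}
    - {"jaw": 0, "tx": 0.1125, "ty": 0.0025, "tz": 0, "ax": 0, "ay": 0, "az": -0.102}
    - {"jaw": 0, "tx": 0.1125, "ty": 0.0025, "tz": 0.015, "ax": 0, "ay": 0, "az": -0.102}
    - {"jaw": 0, "tx": 0.1125, "ty": 0.0025, "tz": 0.035, "ax": 0, "ay": 0, "az": -0.102}
    - {"jaw": 0, "tx": 0.1125, "ty": 0.0025, "tz": 0.045, "ax": 0, "ay": 0, "az": -0.102}

```text
time: 34.8
tool_pos: [0.539, 0.0812, 0.0289]
ee_rot: [-3.137, 0.001, 1.443]
wrist_force: [0.1, 0.1, -1.1]
width: 0.0415
```

```bash
python3 - <<'E'
from h import *
to((.5415,.0835,.0175,82.8))
E
```

```text
t 34.8 pos [0.539  0.0812 0.0289] rpy [-179.7411    0.0751   82.6519] w 0.041490081338531784 F [ 0.11    0.1424 -1.0638] q [ 0.0458  0.1592  1.5968 -0.0005  1.3903  0.1742]
(0.5415, 0.0835, 0.0175, 82.8) -> [0.0026 0.0023 0.0114] [-0.0045  0.0013 -0.0026]
```

>>> step_arm:
  steps:
    - {"jaw": 0, "tx": 0.0025, "ty": 0.0015, "tz": 0.003, "ax": -0.0045, "ay": 0, "az": 0}
    - {"jaw": 0, "tx": 0.0025, "ty": 0.0015, "tz": 0.007, "ax": -0.0045, "ay": 0, "az": 0}
    - {"jaw": 0, "tx": 0.0025, "ty": 0.0015, "tz": 0.01, "ax": -0.0045, "ay": 0, "az": 0}
    - {"jaw": 0, "tx": 0.0025, "ty": 0.0015, "tz": 0.012, "ax": -0.0045, "ay": 0, "az": 0}
    - {"jaw": 0, "tx": 0.0025, "ty": 0.0015, "tz": 0.012, "ax": -0.0045, "ay": 0, "az": 0}
    - {"jaw": 0, "tx": 0.0025, "ty": 0.0015, "tz": 0.012, "ax": -0.0045, "ay": 0, "az": 0}

```text
time: 35.4
tool_pos: [0.5411, 0.0835, 0.0173]
ee_rot: [3.141, 0.001, 1.443]
wrist_force: [-0.1, 0.3, -0.6]
width: 0.0416
```

```bash
python3 - <<'E'
from h import *
to((.5415,.0835,.0175,82.8))
E
```

```text
t 35.4 pos [0.5411 0.0835 0.0173] rpy [179.9508   0.0674  82.6622] w 0.04155113287845115 F [-0.1148  0.2696 -0.6428] q [ 0.0505  0.1704  1.6084 -0.0013  1.3622  0.1789]
(0.5415, 0.0835, 0.0175, 82.8) -> [ 0.      0.0004 -0.0002] [ 0.0009  0.0012 -0.0024]
```

Nearly in contact. I'll go 1 mm lower, then release and rise.

>>> step_arm:
  steps:
    - {"jaw": 0, "tx": 0, "ty": 0, "tz": 0.001, "ax": 0, "ay": 0, "az": 0}
    - {"jaw": 0, "tx": 0, "ty": 0, "tz": 0.001, "ax": 0, "ay": 0, "az": 0}
    - {"jaw": 0.7, "tx": 0, "ty": 0, "tz": 0.001, "ax": 0, "ay": 0, "az": 0}
    - {"jaw": 0.7, "tx": 0, "ty": 0, "tz": 0.001, "ax": 0, "ay": 0, "az": 0}
    - {"jaw": 0.7, "tx": 0, "ty": 0, "tz": 0.001, "ax": 0, "ay": 0, "az": 0}
    - {"jaw": 0.7, "tx": 0, "ty": 0, "tz": 0.001, "ax": 0, "ay": 0, "az": 0}
    - {"jaw": 0.7, "tx": 0, "ty": 0, "tz": -0.02, "ax": 0, "ay": 0, "az": 0}
    - {"jaw": 0.7, "tx": 0, "ty": 0, "tz": -0.06, "ax": 0, "ay": 0, "az": 0}

```text
time: 36.2
tool_pos: [0.5379, 0.0834, 0.0739]
ee_rot: [-3.134, 0.003, 1.443]
wrist_force: [0.3, 0.9, -0.6]
width: 0.066
```

```bash
python3 - <<'E'
from h import *
to((.541,.0835,.135,82.8),(.51,-.3067,.135,60))
E
```

```text
t 36.2 pos [0.5379 0.0834 0.0739] rpy [-179.5452    0.16     82.6578] w 0.06596538301380654 F [ 0.2902  0.9275 -0.5772] q [ 0.0506  0.1266  1.5401 -0.0013  1.4832  0.1789]
(0.541, 0.0835, 0.135, 82.8) -> [ 0.0003  0.0026 -0.0611] [-0.0079  0.0028 -0.0025]
(0.51, -0.3067, 0.135, 60) -> [-0.3906  0.0217 -0.0602] [-0.0073  0.0043  0.3954]
```

>>> step_arm:
  steps:
    - {"jaw": 0.75, "tx": 0, "ty": 0.0025, "tz": -0.04, "ax": -0.007, "ay": 0.003, "az": 0}
    - {"jaw": 0.75, "tx": 0, "ty": 0.0025, "tz": -0.06, "ax": -0.007, "ay": 0.003, "az": 0}
    - {"jaw": 0.75, "tx": -0.03, "ty": 0.003, "tz": -0.06, "ax": -0.007, "ay": 0.004, "az": 0.05}
    - {"jaw": 0.75, "tx": -0.39, "ty": 0.022, "tz": -0.06, "ax": -0.007, "ay": 0.004, "az": 0.395}
    - {"jaw": 0.75, "tx": -0.39, "ty": 0.022, "tz": -0.06, "ax": -0.007, "ay": 0.004, "az": 0.395}
    - {"jaw": 0.75, "tx": -0.39, "ty": 0.022, "tz": -0.06, "ax": -0.007, "ay": 0.004, "az": 0.395}
    - {"jaw": 0.75, "tx": -0.39, "ty": 0.022, "tz": -0.06, "ax": -0.007, "ay": 0.004, "az": 0.395}
    - {"jaw": 0.75, "tx": -0.39, "ty": 0.022, "tz": -0.06, "ax": -0.007, "ay": 0.004, "az": 0.395}

```text
time: 37.0
tool_pos: [0.5183, -0.1978, 0.1346]
ee_rot: [3.141, 0.0, 1.048]
wrist_force: [0.7, -1.0, 0.2]
width: 0.0706
```

```bash
python3 - <<'E'
from h import *
p,d,P,o=see("side",["bottle_mid","tin_mid","jar_mid"])
for n in o: X=o[n][2];print(n,o[n][:2],rect(X[X[:,2]>.085]),np.percentile(X[:,2],[2,98]))
to((.51,-.3067,.135,60),)
E
```

```text
bottle_mid (0.94, [283.9, 214.5, 304.7, 259.7]) [541.0568  83.9974  23.7846  25.854   11.3053] [0.0055 0.1019]
tin_mid (0.74, [319.7, 98.7, 344.2, 145.3]) [ 510.4683 -243.2529   34.9819  157.0065    7.6795] [0.0028 0.1032]
jar_mid (0.64, [291.3, 97.2, 311.4, 137.8]) [ 584.4229 -293.501    42.0222   47.7272    9.0731] [0.0046 0.1004]
t 37.2 pos [ 0.5184 -0.1968  0.1341] rpy [-179.9352   -0.0146   59.8679] w 0.07012126144638993 F [ 0.7705 -0.8213 -0.086 ] q [-0.4653  0.1113  1.4354  0.0003  1.5959  0.0606]
(0.51, -0.3067, 0.135, 60) -> [-0.0993  0.048  -0.001 ] [-0.0011 -0.0003 -0.0023]
```

The bottle is back at (0.541, 0.084), upright. Now the tin.

>>> step_arm:
  steps:
    - {"jaw": 0.75, "tx": -0.05, "ty": 0.024, "tz": 0, "ax": 0, "ay": 0, "az": 0}
    - {"jaw": 0.75, "tx": -0.085, "ty": 0.041, "tz": 0, "ax": 0, "ay": 0, "az": 0}
    - {"jaw": 0.75, "tx": -0.0993, "ty": 0.048, "tz": 0, "ax": 0, "ay": 0, "az": 0}
    - {"jaw": 0.75, "tx": -0.0993, "ty": 0.048, "tz": 0, "ax": 0, "ay": 0, "az": 0}
    - {"jaw": 0.75, "tx": -0.0993, "ty": 0.048, "tz": 0, "ax": 0, "ay": 0, "az": 0}
    - {"jaw": 0.75, "tx": -0.0993, "ty": 0.048, "tz": 0, "ax": 0, "ay": 0, "az": 0}

```text
time: 37.8
tool_pos: [0.5106, -0.3046, 0.1342]
ee_rot: [-3.14, -0.001, 1.047]
wrist_force: [-0.4, -0.2, -0.1]
width: 0.0705
```

```bash
python3 - <<'E'
from h import *
to((.51,-.3067,.02,60),)
E
```

```text
t 37.8 pos [ 0.5106 -0.3046  0.1342] rpy [-179.9301   -0.0605   60.0158] w 0.0704561268133126 F [-0.3598 -0.2172 -0.0913] q [-0.6337  0.2     1.3343  0.0009  1.6087 -0.1104]
(0.51, -0.3067, 0.02, 60) -> [-0.0023  0.0007  0.1142] [-0.0012 -0.0011  0.0003]
```

>>> step_arm:
  steps:
    - {"jaw": 0.75, "tx": -0.0022, "ty": 0.0005, "tz": 0.03, "ax": 0, "ay": 0, "az": 0}
    - {"jaw": 0.75, "tx": -0.0022, "ty": 0.0005, "tz": 0.07, "ax": 0, "ay": 0, "az": 0}
    - {"jaw": 0.75, "tx": -0.0022, "ty": 0.0005, "tz": 0.1, "ax": 0, "ay": 0, "az": 0}
    - {"jaw": 0.75, "tx": -0.0022, "ty": 0.0005, "tz": 0.114, "ax": 0, "ay": 0, "az": 0}
    - {"jaw": 0, "tx": -0.0022, "ty": 0.0005, "tz": 0.114, "ax": 0, "ay": 0, "az": 0}
    - {"jaw": 0, "tx": -0.0022, "ty": 0.0005, "tz": 0.114, "ax": 0, "ay": 0, "az": 0}
    - {"jaw": 0, "tx": -0.0022, "ty": 0.0005, "tz": 0.114, "ax": 0, "ay": 0, "az": 0}
    - {"jaw": 0, "tx": -0.0022, "ty": 0.0005, "tz": 0.114, "ax": 0, "ay": 0, "az": 0}

```text
time: 38.6
tool_pos: [0.5112, -0.3074, 0.0226]
ee_rot: [3.139, -0.001, 1.048]
wrist_force: [0.3, -0.3, 0.2]
width: 0.0419
```

>>> step_arm:
  steps:
    - {"jaw": 0, "tx": 0, "ty": 0, "tz": 0, "ax": 0, "ay": 0, "az": 0}
    - {"jaw": 0, "tx": 0, "ty": 0, "tz": 0, "ax": 0, "ay": 0, "az": 0}
    - {"jaw": 0, "tx": 0, "ty": 0, "tz": 0, "ax": 0, "ay": 0, "az": 0}

```text
time: 38.9
tool_pos: [0.5112, -0.3074, 0.0226]
ee_rot: [3.139, -0.001, 1.047]
wrist_force: [0.7, -0.5, -1.9]
width: 0.0398
```

>>> step_arm:
  steps:
    - {"jaw": 0, "tx": 0, "ty": 0, "tz": -0.01, "ax": 0, "ay": 0, "az": 0}
    - {"jaw": 0, "tx": 0, "ty": 0, "tz": -0.025, "ax": 0, "ay": 0, "az": 0}
    - {"jaw": 0, "tx": 0, "ty": 0, "tz": -0.045, "ax": 0, "ay": 0, "az": 0}
    - {"jaw": 0, "tx": 0, "ty": 0, "tz": -0.06, "ax": 0, "ay": 0, "az": 0}
    - {"jaw": 0, "tx": 0, "ty": 0, "tz": -0.06, "ax": 0, "ay": 0, "az": 0}

```text
time: 39.4
tool_pos: [0.5131, -0.3089, 0.0871]
ee_rot: [3.131, 0.0, 1.047]
wrist_force: [0.2, 0.4, -1.7]
width: 0.0398
```

```bash
python3 - <<'E'
from h import *
to((.5335,.022,.083,84))
E
```

```text
t 39.4 pos [ 0.5131 -0.3089  0.0871] rpy [179.403    0.0089  60.0162] w 0.03984873967397192 F [ 0.2495  0.3623 -1.7047] q [-0.6372  0.2215  1.4034  0.001   1.5064 -0.1139]
(0.5335, 0.022, 0.083, 84) -> [ 0.2968 -0.1477  0.0025] [ 0.0102  0.0023 -0.4186]
```

>>> step_arm:
  steps:
    - {"jaw": 0, "tx": 0.022, "ty": -0.011, "tz": 0, "ax": 0.01, "ay": 0.002, "az": -0.03}
    - {"jaw": 0, "tx": 0.06, "ty": -0.03, "tz": 0, "ax": 0.01, "ay": 0.002, "az": -0.08}
    - {"jaw": 0, "tx": 0.1, "ty": -0.05, "tz": 0, "ax": 0.01, "ay": 0.002, "az": -0.14}
    - {"jaw": 0, "tx": 0.14, "ty": -0.07, "tz": 0, "ax": 0.01, "ay": 0.002, "az": -0.2}
    - {"jaw": 0, "tx": 0.18, "ty": -0.09, "tz": 0, "ax": 0.01, "ay": 0.002, "az": -0.26}
    - {"jaw": 0, "tx": 0.22, "ty": -0.11, "tz": 0, "ax": 0.01, "ay": 0.002, "az": -0.32}
    - {"jaw": 0, "tx": 0.26, "ty": -0.13, "tz": 0, "ax": 0.01, "ay": 0.002, "az": -0.38}
    - {"jaw": 0, "tx": 0.285, "ty": -0.142, "tz": 0, "ax": 0.01, "ay": 0.002, "az": -0.41}

```text
time: 40.2
tool_pos: [0.5319, 0.012, 0.0852]
ee_rot: [-3.141, -0.001, 1.461]
wrist_force: [0.3, -0.4, -1.1]
width: 0.0401
```

>>> step_arm:
  steps:
    - {"jaw": 0, "tx": 0, "ty": 0, "tz": 0, "ax": 0, "ay": 0, "az": 0}
    - {"jaw": 0, "tx": 0, "ty": 0, "tz": 0, "ax": 0, "ay": 0, "az": 0}

```text
time: 40.4
tool_pos: [0.5315, 0.0123, 0.0847]
ee_rot: [-3.14, 0.0, 1.463]
wrist_force: [0.1, -0.6, -1.8]
width: 0.0404
```

```bash
python3 - <<'E'
from h import *
to((.5335,.022,.0255,84))
E
```

```text
t 40.4 pos [0.5315 0.0123 0.0847] rpy [-179.9178    0.0095   83.8122] w 0.04038280314379041 F [ 0.1043 -0.5644 -1.7627] q [-0.0834  0.0862  1.5622 -0.0001  1.4946  0.0247]
(0.5335, 0.022, 0.0255, 84) -> [0.0098 0.0011 0.0592] [-0.0014  0.0002 -0.0033]
```

>>> step_arm:
  steps:
    - {"jaw": 0, "tx": 0.0095, "ty": 0.001, "tz": 0.01, "ax": 0, "ay": 0, "az": 0}
    - {"jaw": 0, "tx": 0.0095, "ty": 0.001, "tz": 0.03, "ax": 0, "ay": 0, "az": 0}
    - {"jaw": 0, "tx": 0.0095, "ty": 0.001, "tz": 0.045, "ax": 0, "ay": 0, "az": 0}
    - {"jaw": 0, "tx": 0.0095, "ty": 0.001, "tz": 0.055, "ax": 0, "ay": 0, "az": 0}
    - {"jaw": 0, "tx": 0.0095, "ty": 0.001, "tz": 0.059, "ax": 0, "ay": 0, "az": 0}
    - {"jaw": 0, "tx": 0.0095, "ty": 0.001, "tz": 0.06, "ax": 0, "ay": 0, "az": 0}
    - {"jaw": 0, "tx": 0.0095, "ty": 0.001, "tz": 0.06, "ax": 0, "ay": 0, "az": 0}

```text
time: 41.1
tool_pos: [0.5333, 0.021, 0.0254]
ee_rot: [-3.14, 0.0, 1.462]
wrist_force: [-1.9, -0.6, 2.1]
width: 0.0395
```

```bash
python3 - <<'E'
from h import *
to((.5335,.022,.0255,84))
E
```

```text
t 41.1 pos [0.5333 0.021  0.0254] rpy [-179.9054    0.0276   83.7436] w 0.039547720617032746 F [-1.8664 -0.6296  2.0833] q [-0.0667  0.1357  1.631  -0.0004  1.3765  0.0426]
(0.5335, 0.022, 0.0255, 84) -> [ 0.0011  0.0001 -0.0001] [-0.0017  0.0005 -0.0045]
```

Contact. Release and rise.

>>> step_arm:
  steps:
    - {"jaw": 0.7, "tx": 0, "ty": 0, "tz": 0, "ax": 0, "ay": 0, "az": 0}
    - {"jaw": 0.7, "tx": 0, "ty": 0, "tz": 0, "ax": 0, "ay": 0, "az": 0}
    - {"jaw": 0.7, "tx": 0, "ty": 0, "tz": 0, "ax": 0, "ay": 0, "az": 0}
    - {"jaw": 0.7, "tx": 0, "ty": 0, "tz": 0, "ax": 0, "ay": 0, "az": 0}
    - {"jaw": 0.7, "tx": 0, "ty": 0, "tz": -0.02, "ax": 0, "ay": 0, "az": 0}
    - {"jaw": 0.7, "tx": 0, "ty": 0, "tz": -0.06, "ax": 0, "ay": 0, "az": 0}
    - {"jaw": 0.7, "tx": 0, "ty": 0, "tz": -0.1, "ax": 0, "ay": 0, "az": 0}
    - {"jaw": 0.8, "tx": 0, "ty": 0, "tz": -0.11, "ax": 0, "ay": 0, "az": 0}

```text
time: 41.9
tool_pos: [0.5366, 0.0209, 0.141]
ee_rot: [3.133, -0.0, 1.462]
wrist_force: [0.0, 0.4, 1.1]
width: 0.0707
```

```bash
python3 - <<'E'
from h import *
to((.5845,-.2945,.135,60))
E
```

```text
t 41.9 pos [0.5366 0.0209 0.141 ] rpy [179.5262  -0.0008  83.753 ] w 0.07069668220999037 F [0.0161 0.4163 1.1159] q [-0.0664  0.0623  1.4745 -0.0003  1.5965  0.0426]
(0.5845, -0.2945, 0.135, 60) -> [-0.3083  0.0819  0.0067] [ 0.0081 -0.0017  0.4146]
```

>>> step_arm:
  steps:
    - {"jaw": 0.85, "tx": -0.04, "ty": 0.011, "tz": 0.006, "ax": 0.008, "ay": 0, "az": 0.06}
    - {"jaw": 0.85, "tx": -0.09, "ty": 0.024, "tz": 0.006, "ax": 0.008, "ay": 0, "az": 0.12}
    - {"jaw": 0.85, "tx": -0.14, "ty": 0.037, "tz": 0.006, "ax": 0.008, "ay": 0, "az": 0.19}
    - {"jaw": 0.85, "tx": -0.19, "ty": 0.05, "tz": 0.006, "ax": 0.008, "ay": 0, "az": 0.26}
    - {"jaw": 0.85, "tx": -0.24, "ty": 0.064, "tz": 0.006, "ax": 0.008, "ay": 0, "az": 0.33}
    - {"jaw": 0.85, "tx": -0.285, "ty": 0.076, "tz": 0.006, "ax": 0.008, "ay": 0, "az": 0.39}
    - {"jaw": 0.85, "tx": -0.308, "ty": 0.082, "tz": 0.006, "ax": 0.008, "ay": 0, "az": 0.415}
    - {"jaw": 0.85, "tx": -0.308, "ty": 0.082, "tz": 0.006, "ax": 0.008, "ay": 0, "az": 0.415}

```text
time: 42.7
tool_pos: [0.5837, -0.2981, 0.1332]
ee_rot: [-3.139, -0.001, 1.041]
wrist_force: [-1.2, 0.4, -0.8]
width: 0.08
```

```bash
python3 - <<'E'
from h import *
p,d,P,o=see("side",["tin_mid","bottle_mid"])
for n in o: X=o[n][2];print(n,o[n][:2],rect(X[(X[:,2]>.085)&(X[:,1]>0)]),np.percentile(X[:,2],[2,98]))
to((.5845,-.2945,.02,60))
E
```

```text
tin_mid (0.82, [288.8, 189.7, 313.4, 242.9]) [534.4667  39.4766  80.7224  40.0786  83.5773] [0.0055 0.1065]
bottle_mid (0.72, [283.7, 217.1, 302.1, 259.8]) [540.9977  84.825   22.5635  23.0092  56.4937] [0.007  0.0987]
t 42.85 pos [ 0.5843 -0.2932  0.1347] rpy [-179.8797   -0.1399   60.008 ] w 0.08011293236378508 F [0.9459 0.0216 0.5519] q [-0.5531  0.3325  1.1699  0.0024  1.6414 -0.0295]
(0.5845, -0.2945, 0.02, 60) -> [-0.0013  0.001   0.1147] [-0.0021 -0.0024  0.0001]
```

>>> step_arm:
  steps:
    - {"jaw": 0.85, "tx": -0.001, "ty": 0.0008, "tz": 0.03, "ax": 0, "ay": 0, "az": 0}
    - {"jaw": 0.85, "tx": -0.001, "ty": 0.0008, "tz": 0.07, "ax": 0, "ay": 0, "az": 0}
    - {"jaw": 0.85, "tx": -0.001, "ty": 0.0008, "tz": 0.1, "ax": 0, "ay": 0, "az": 0}
    - {"jaw": 0.85, "tx": -0.001, "ty": 0.0008, "tz": 0.114, "ax": 0, "ay": 0, "az": 0}
    - {"jaw": 0, "tx": -0.001, "ty": 0.0008, "tz": 0.114, "ax": 0, "ay": 0, "az": 0}
    - {"jaw": 0, "tx": -0.001, "ty": 0.0008, "tz": 0.114, "ax": 0, "ay": 0, "az": 0}
    - {"jaw": 0, "tx": -0.001, "ty": 0.0008, "tz": 0.114, "ax": 0, "ay": 0, "az": 0}
    - {"jaw": 0, "tx": -0.001, "ty": 0.0008, "tz": 0.114, "ax": 0, "ay": 0, "az": 0}

```text
time: 43.65
tool_pos: [0.5858, -0.2948, 0.0232]
ee_rot: [3.139, -0.002, 1.048]
wrist_force: [0.8, 0.5, 0.5]
width: 0.0514
```

>>> step_arm:
  steps:
    - {"jaw": 0, "tx": 0, "ty": 0, "tz": 0, "ax": 0, "ay": 0, "az": 0}
    - {"jaw": 0, "tx": 0, "ty": 0, "tz": 0, "ax": 0, "ay": 0, "az": 0}
    - {"jaw": 0, "tx": 0, "ty": 0, "tz": 0, "ax": 0, "ay": 0, "az": 0}

```text
time: 43.95
tool_pos: [0.5859, -0.295, 0.0235]
ee_rot: [3.139, -0.002, 1.047]
wrist_force: [-0.1, -0.4, -0.2]
width: 0.0466
```

>>> step_arm:
  steps:
    - {"jaw": 0, "tx": 0, "ty": 0, "tz": -0.01, "ax": 0, "ay": 0, "az": 0}
    - {"jaw": 0, "tx": 0, "ty": 0, "tz": -0.025, "ax": 0, "ay": 0, "az": 0}
    - {"jaw": 0, "tx": 0, "ty": 0, "tz": -0.045, "ax": 0, "ay": 0, "az": 0}
    - {"jaw": 0, "tx": 0, "ty": 0, "tz": -0.06, "ax": 0, "ay": 0, "az": 0}
    - {"jaw": 0, "tx": 0, "ty": 0, "tz": -0.06, "ax": 0, "ay": 0, "az": 0}

```text
time: 44.45
tool_pos: [0.5878, -0.2963, 0.0882]
ee_rot: [3.131, -0.002, 1.047]
wrist_force: [1.4, 0.2, -2.1]
width: 0.0463
```

```bash
python3 - <<'E'
from h import *
to((.526,-.0395,.083,82.8))
E
```

```text
t 44.45 pos [ 0.5878 -0.2963  0.0882] rpy [179.4129  -0.1211  60.0145] w 0.046331218817799336 F [ 1.364   0.2208 -2.1208] q [-0.5544  0.3504  1.2393  0.0024  1.5417 -0.0311]
(0.526, -0.0395, 0.083, 82.8) -> [ 0.1915 -0.1819  0.0037] [ 0.0105 -0.     -0.3977]
```

>>> step_arm:
  steps:
    - {"jaw": 0, "tx": 0.015, "ty": -0.014, "tz": 0, "ax": 0.01, "ay": 0, "az": -0.03}
    - {"jaw": 0, "tx": 0.04, "ty": -0.038, "tz": 0, "ax": 0.01, "ay": 0, "az": -0.08}
    - {"jaw": 0, "tx": 0.07, "ty": -0.066, "tz": 0, "ax": 0.01, "ay": 0, "az": -0.14}
    - {"jaw": 0, "tx": 0.1, "ty": -0.095, "tz": 0, "ax": 0.01, "ay": 0, "az": -0.21}
    - {"jaw": 0, "tx": 0.13, "ty": -0.123, "tz": 0, "ax": 0.01, "ay": 0, "az": -0.27}
    - {"jaw": 0, "tx": 0.16, "ty": -0.152, "tz": 0, "ax": 0.01, "ay": 0, "az": -0.34}
    - {"jaw": 0, "tx": 0.18, "ty": -0.17, "tz": 0, "ax": 0.01, "ay": 0, "az": -0.38}
    - {"jaw": 0, "tx": 0.186, "ty": -0.177, "tz": 0, "ax": 0.01, "ay": 0, "az": -0.397}

```text
time: 45.25
tool_pos: [0.5256, -0.043, 0.086]
ee_rot: [-3.14, -0.001, 1.45]
wrist_force: [0.1, -0.3, -2.1]
width: 0.0467
```

>>> step_arm:
  steps:
    - {"jaw": 0, "tx": 0, "ty": 0, "tz": 0, "ax": 0, "ay": 0, "az": 0}
    - {"jaw": 0, "tx": 0, "ty": 0, "tz": 0, "ax": 0, "ay": 0, "az": 0}

```text
time: 45.45
tool_pos: [0.5252, -0.0431, 0.0855]
ee_rot: [-3.139, -0.001, 1.45]
wrist_force: [-0.7, -0.2, -2.0]
width: 0.0463
```

```bash
python3 - <<'E'
from h import *
to((.526,-.0395,.0265,82.8))
E
```

```text
t 45.45 pos [ 0.5252 -0.0431  0.0855] rpy [-179.8519   -0.0569   83.0906] w 0.046324638621098 F [-0.6897 -0.2013 -1.9636] q [-0.19    0.0764  1.5711  0.0008  1.4967 -0.0694]
(0.526, -0.0395, 0.0265, 82.8) -> [0.0036 0.0005 0.0591] [-0.0026 -0.001   0.0051]
```

>>> step_arm:
  steps:
    - {"jaw": 0, "tx": 0.0036, "ty": 0.0005, "tz": 0.01, "ax": -0.002, "ay": 0, "az": 0}
    - {"jaw": 0, "tx": 0.0036, "ty": 0.0005, "tz": 0.03, "ax": -0.002, "ay": 0, "az": 0}
    - {"jaw": 0, "tx": 0.0036, "ty": 0.0005, "tz": 0.045, "ax": -0.002, "ay": 0, "az": 0}
    - {"jaw": 0, "tx": 0.0036, "ty": 0.0005, "tz": 0.055, "ax": -0.002, "ay": 0, "az": 0}
    - {"jaw": 0, "tx": 0.0036, "ty": 0.0005, "tz": 0.059, "ax": -0.002, "ay": 0, "az": 0}
    - {"jaw": 0, "tx": 0.0036, "ty": 0.0005, "tz": 0.06, "ax": -0.002, "ay": 0, "az": 0}
    - {"jaw": 0, "tx": 0.0036, "ty": 0.0005, "tz": 0.06, "ax": -0.002, "ay": 0, "az": 0}

```text
time: 46.15
tool_pos: [0.526, -0.04, 0.0262]
ee_rot: [-3.141, -0.001, 1.45]
wrist_force: [-3.0, -0.4, 1.6]
width: 0.0463
```

```bash
python3 - <<'E'
from h import *
to((.526,-.0395,.0265,82.8))
E
```

```text
t 46.15 pos [ 0.526  -0.04    0.0262] rpy [-179.9662   -0.0383   83.0522] w 0.04633239044928098 F [-3.0383 -0.3527  1.6198] q [-0.1838  0.1208  1.646   0.0006  1.3754 -0.0627]
(0.526, -0.0395, 0.0265, 82.8) -> [ 0.0005 -0.0001 -0.0003] [-0.0006 -0.0007  0.0044]
```

>>> step_arm:
  steps:
    - {"jaw": 0.8, "tx": 0, "ty": 0, "tz": 0, "ax": 0, "ay": 0, "az": 0}
    - {"jaw": 0.8, "tx": 0, "ty": 0, "tz": 0, "ax": 0, "ay": 0, "az": 0}
    - {"jaw": 0.8, "tx": 0, "ty": 0, "tz": 0, "ax": 0, "ay": 0, "az": 0}
    - {"jaw": 0.8, "tx": 0, "ty": 0, "tz": 0, "ax": 0, "ay": 0, "az": 0}
    - {"jaw": 0.8, "tx": 0, "ty": 0, "tz": -0.02, "ax": 0, "ay": 0, "az": 0}
    - {"jaw": 0.8, "tx": 0, "ty": 0, "tz": -0.06, "ax": 0, "ay": 0, "az": 0}
    - {"jaw": 0.8, "tx": 0, "ty": 0, "tz": -0.1, "ax": 0, "ay": 0, "az": 0}
    - {"jaw": 0.8, "tx": 0, "ty": 0, "tz": -0.13, "ax": 0, "ay": 0, "az": 0}

```text
time: 46.95
tool_pos: [0.5269, -0.0401, 0.159]
ee_rot: [3.139, -0.001, 1.45]
wrist_force: [0.2, 0.3, 0.9]
width: 0.0749
```

>>> step_arm:
  steps:
    - {"jaw": 0.8, "tx": -0.05, "ty": -0.02, "tz": -0.01, "ax": 0, "ay": 0, "az": 0}
    - {"jaw": 0.8, "tx": -0.1, "ty": -0.05, "tz": -0.01, "ax": 0, "ay": 0, "az": 0}
    - {"jaw": 0.8, "tx": -0.14, "ty": -0.08, "tz": -0.01, "ax": 0, "ay": 0, "az": 0}
    - {"jaw": 0.8, "tx": -0.19, "ty": -0.1, "tz": -0.01, "ax": 0, "ay": 0, "az": 0}
    - {"jaw": 0.8, "tx": -0.24, "ty": -0.12, "tz": -0.01, "ax": 0, "ay": 0, "az": 0}
    - {"jaw": 0.8, "tx": -0.28, "ty": -0.13, "tz": -0.01, "ax": 0, "ay": 0, "az": 0}
    - {"jaw": 0.8, "tx": -0.3, "ty": -0.13, "tz": -0.01, "ax": 0, "ay": 0, "az": 0}
    - {"jaw": 0.8, "tx": -0.3, "ty": -0.13, "tz": -0.01, "ax": 0, "ay": 0, "az": 0}

```text
time: 47.75
tool_pos: [0.3602, -0.3255, 0.1681]
ee_rot: [3.139, 0.0, 1.444]
wrist_force: [-0.2, -0.9, 0.0]
width: 0.0752
```

```bash
python3 - <<'E'
from h import *
N=["bottle_mid","jar_mid","tin_mid","jbox_mid","pot","cutters"]
for c in("side","top"):
    p,d,P,o=see(c,N); cv2.imwrite(f"pics/{c}9.png",p[:,:,::-1])
    for n,(cf,r,X,k) in o.items():
        z=X[:,2]; zt=np.percentile(z,98); T=X[z>zt-.008]
        print(c,n,round(cf,2),"z98",zt,"rect",rect(T))
    w=P.reshape(-1,3)
    T=w[(abs(w[:,0]-.5335)<.028)&(abs(w[:,1]-.0215)<.028)&(w[:,2]>.099)&(w[:,2]<.115)];print(c,"tin cap",rect(T))
to()
E
```

```text
side jar_mid missed
side bottle_mid 0.61 z98 0.10059086433607423 rect [540.3668  83.1976  22.0685  23.4068   5.6463]
side tin_mid 0.95 z98 0.10648377470259134 rect [532.5422  20.6677  16.9606  21.6181   8.6801]
side jbox_mid 0.84 z98 0.0334189762351036 rect [520.7447 315.9257  50.3346  93.9904   0.0436]
side pot 0.76 z98 0.03692179554606546 rect [622.2791 103.7279  35.9853  39.7211  12.3253]
side cutters 0.8 z98 0.013406167298984625 rect [419.5936 -55.1119  32.4792 103.0833   0.5807]
side tin cap [532.5422  20.6677  16.9606  21.6181   8.6801]
top bottle_mid 0.68 z98 0.10416837881529248 rect [541.9243  81.0165  21.1169  19.0881  50.5124]
top jar_mid 0.83 z98 0.10392193161683087 rect [524.5692 -41.0052  43.4401  45.5142  47.1201]
top tin_mid 0.84 z98 0.10678030103253817 rect [532.448   20.8433  18.5083  19.18    40.9073]
top jbox_mid 0.83 z98 0.03357325816271773 rect [520.7653 316.7366  49.1239  87.1796   0.1418]
top pot 0.72 z98 0.03709462729918972 rect [621.1292 104.2358  38.4408  34.3344   1.8084]
top cutters 0.79 z98 0.013026912939507761 rect [419.7236 -56.4282  30.1627 103.6871   0.4154]
top tin cap [532.448   20.8433  18.5083  19.18    40.9073]
t 48.45 pos [ 0.3618 -0.322   0.1685] rpy [179.8414  -0.0271  83.0816] w 0.0754454964295023 F [-0.1188  0.2672  0.1574] q [-0.8462 -0.059   1.5416  0.0022  1.6573 -0.7253]
```

View pics/top9.png

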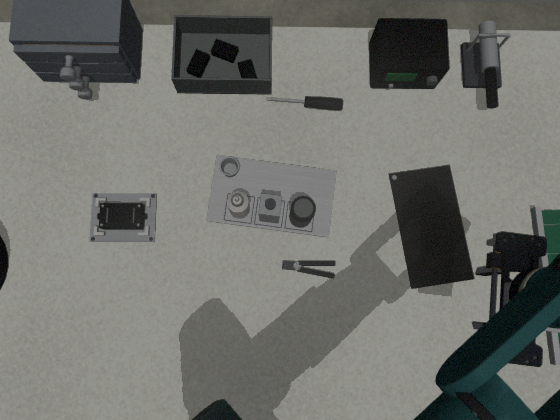

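View pics/side9.png

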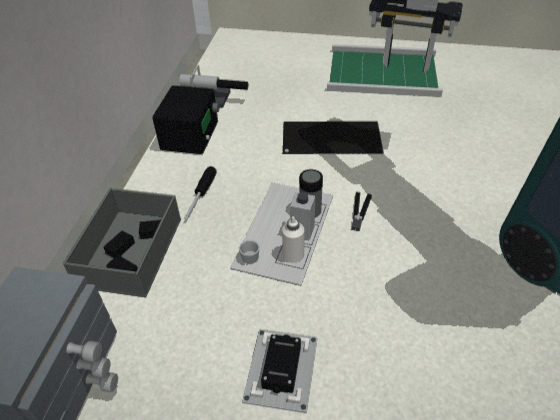

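The top view shows the box in the nest (124,217), and bottle (238,203), tin (269,207) and jar (301,210) on their own seats. The mat is empty, and pot (230,167) and cutters (308,268) are where they were. The side view agrees and the arm is clear.

```bash
python3 -c "
from bench import *
print(close_job())"
```

```text
the job is handed in; nothing more can be done
None
```

The job is done in the order asked and handed in at about 48.5 s of the 141 s. Jar, tin and bottle went onto the mat, the junction box into the nest, then bottle, tin and jar each back to its own seat.

**Last checks (both cameras unless noted):**
- **Junction box:** it lies flat in the nest, tilt under 0.4°, about 1–2 mm from the pocket centre and inside all four brackets.
- **Bottle, tin and jar:** all stand upright within about 2–3 mm of where they started. The tin is turned a few degrees from its first angle.
- **Pot and cutters:** within about 2 mm of their first positions in the centre measurements.
- **Arm:** stands clear of everything, and the highest force I saw was about 7 N.

**What failed or disagreed:**
- **Grips:** the first grips on the bottle and on the box shut empty. The bottle stayed upright and the box did not move.
- **Finger length:** the depth picture put the fingertips about 27 mm above the reported TCP instead of 8 mm below it. I corrected for that from the box onward.
- **Last look:** the side camera's network missed the jar, so its position rests on the top view; the jar is also visible in the side picture.

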